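# Seal rubber stoppers in the conditioning chamber

### The arm

A 6-joint arm with a two-finger parallel gripper is mounted at the origin on a cart in front of the work surface, level with it; the furniture and walls round the work are solid. World frame = base frame: x ahead of the robot, y to its left, z up, the work surface at z = 0. Lengths are in m, angles in rad, forces in N, time in s.
With the tool pointing down it reaches from about 0.375 to 0.975 m from the base axis. Payload 3.8 kg.
Tool frame: the origin (TCP) lies between the finger pads; the fingertips stand 22 mm ahead of it and the grasp point (between the pads) lies 3 mm ahead of it (bot.finger_overhang is the distance from the TCP to the fingertips, in m); x points along the fingers, y is the direction in which the jaws open and shut, and the axes are right-handed (so a half turn about x gives the same grasp; the last joint's range is limited). The gripper opens to 85 mm and grips with 20 to 120 N. Pads are 22 mm wide; open, the fingers measure 114 mm over their backs; the gripper's body (76 mm by 85 mm) begins 54 mm behind the grasp point. The pads swing forward as they close: fully open they stand 13 mm farther back than shut.
Start: joints at [1.094, 0.264, 1.604, -0, 1.274, -0.037], TCP at [0.287, 0.611, 0.22] pointing down, gripper open.
Joint ranges: [-2.63, 2.63], [-0.94, 2.18], [0.31, 2.57], [-1.31, 4.45], [0, 2.66], [-2.55, 2.55]. Speed limits (rad/s): [2.57, 2.57, 3.14, 3.14, 3.14, 3.14].

### API

Orientations are given as a rotation vector (axis times angle).
In Python, from workcell import bot gives the robot as it stands. The module is installed in compiled form; this text tells all that it offers.
- The arm moves only by the tool arm_command, never from a script. Its argument "series" is a list that holds one entry, the list of rows, each a list of 7 numbers: the turn, a rotation vector about the tool's x, y, z in rad, then the shift along the tool's x, y, z in cm, then the opening, from 0 (shut) to 1 (fully open). In form: [[[rx, ry, rz, x, y, z, grip], ...]]. A call has 1 to 10 rows; each row shifts and turns the pose as measured when the row begins, along the tool's axes as they then stand; what a row does not reach is not made up. A row lasts 1/10 s, in which the tool goes at most 50 mm and 8.59 degrees, less where a joint would pass 70% of its speed; a pose out of reach is approached as far as the arm can. A call is refused whole if a number of a shift passes 5 or a number of a turn 0.15, either way. A call with a gripper value outside its range is refused whole. The fingers move at their own pace and stop on an object; "newtons" is the grip in N (left out, the last holds). Time passes only in rows, so rows that do not move let the fingers close. It gives the time, the measured TCP pose, the force and the opening at its end, in the units of the state.
- bot.read_state(): the state, without advancing time (a new reading comes with each control period).
- bot.read_camera(name): name is "scene" or "top"; returns (picture, depth): 400x640x3 uint8, blue, green, red; 400x640 float32, m along the optical axis (not along the pixel's ray), 0 where there is no reading.
- bot.camera_info(name): a dict with "K" (3x3 intrinsics, pixels), "dist_coeffs" ([k1, k2, p1, p2, k3] as OpenCV has them; the pictures are not rectified), "extrinsics" (4x4, takes a point from camera to world coordinates). Camera axes: x right, y down, z forward; pixel columns grow to the right and rows downward; lengths in m; the calibration is good to about 2 mm. A picture is of the moment at which its call begins. camera_info takes no time and is no camera call.
- bot.finish_job(): hands the job in, once; it reports no verdict.
The state is a dict: "time": time; "q": joint angles; "joint_vel": joint speeds; "joint_torque": joint torques, N m; "tool_pos": TCP position; "tcp_rot": TCP orientation; "wrist_force": force on the tool from outside, world axes, zero at the start; "torque": the same for the moment, N m; "width": opening from 0.0 (shut) to 1.0 (fully open).
Only numpy, scipy, OpenCV 4.12 (cv2) and the standard library are available. Lean on these libraries where they do the work, as an engineer would, in place of code of your own. Each camera call takes 0.05 s, during which the arm holds its last target.

### The job

The low white conditioning chamber is locked by the click wrench on its top: first swing the wrench back anticlockwise (seen from above) to its open stop. Then pull the drawer open, put every rubber stopper from the sample tray into it and push it fully home. Last, turn the wrench clockwise until it breaks over with a click, stop at once without pulling it any further, and let it go, leaving the lock tight; leave the other things where they are.

Things in the scene. Friction and masses are not known exactly. Their poses are not given: they have to be found in the camera images.
- drawer (a joint): Slide of the chamber's drawer, m: 0 fully home, 0.12 fully out; it slides straight along the drawer_floor point's -x and stays where left (2 to 3 N). The chamber is a fixed white box on a plinth, 180 mm deep, 260 wide, its underside 45 mm and top 130 mm above the worktop; its right 200 mm holds the drawer, its left 60 mm is the solid lock block under the wrench.
- drawer_handle (a point): Middle of the drawer's level bar handle: steel, 10 mm thick, 100 mm long, 117 mm above the worktop, with 30 mm free between the bar and the drawer's front panel; two slanting stays 80 mm apart hold it. x into the chamber, y along the bar to the chamber's left, z up. Moves with the drawer.
- drawer_floor (a point): Middle of the drawer's inner floor, 58 mm above the worktop; x into the chamber, y to its left, z up. Inside: x -75 to 71 mm, y -86 to 86 mm; walls 40 mm above the floor, front panel's top 57 mm above it. With the drawer out by d mm, x from -75 to d - 75 is open to above; the chamber's roof (120 to 130 mm above the worktop) covers the rest. Moves with the drawer.
- spindle (a joint): Lock spindle under the wrench's head, rad, growing clockwise seen from above (tightening). 0 is its open stop. Starts between 0.36 and 0.52, turns against a light friction of 0.2 N m, stays where left, and comes up tight against its seat somewhere 0.5 to 0.8 rad from the open stop; the seat is not marked.
- wrench_bar (a joint): Break-over joint of the click wrench, rad: 0 = bar straight. Once the spindle is tight and about 0.84 N m is applied, the bar suddenly gives clockwise (the click) and the torque falls as it bends: from 0.05 on it has clicked, above 0.18 the lock is over-tightened, 0.25 is its hard end. Let go, it springs back to 0.
- wrench_grip (a point): Middle of the wrench's black rubber grip, 20 mm thick, 62 mm long, level, 155 mm above the worktop; x along the bar away from the head, z up. 118 mm from the spindle's axis, 82 mm from the break-over pivot. The bar points forward out over the chamber's front, to the left of it when tight; at the open stop it points straight ahead, left of the drawer's handle.
- spindle_axis (a point): Point on the upright axis of the lock spindle at the wrench bar's height, 155 mm above the worktop, in the middle of the wrench's 36 mm round head.
- stopper_1_mid (a point): Centre of a plain grey laboratory rubber stopper, 25 mm in diameter at the top and 23 mm at the foot, 28 mm tall (14 mm from this centre to either end), 15 g; z along its axis. All stoppers look alike and start upright in the sample tray. Between three and five of the five are present; an absent one has no pose.
- stopper_2_mid (a point): Centre of a plain grey laboratory rubber stopper, 25 mm in diameter at the top and 23 mm at the foot, 28 mm tall (14 mm from this centre to either end), 15 g; z along its axis. All stoppers look alike and start upright in the sample tray. Between three and five of the five are present; an absent one has no pose.
- stopper_3_mid (a point): Centre of a plain grey laboratory rubber stopper, 25 mm in diameter at the top and 23 mm at the foot, 28 mm tall (14 mm from this centre to either end), 15 g; z along its axis. All stoppers look alike and start upright in the sample tray. Between three and five of the five are present; an absent one has no pose.
- stopper_4_mid (a point): Centre of a plain grey laboratory rubber stopper, 25 mm in diameter at the top and 23 mm at the foot, 28 mm tall (14 mm from this centre to either end), 15 g; z along its axis. All stoppers look alike and start upright in the sample tray. Between three and five of the five are present; an absent one has no pose.
- stopper_5_mid (a point): Centre of a plain grey laboratory rubber stopper, 25 mm in diameter at the top and 23 mm at the foot, 28 mm tall (14 mm from this centre to either end), 15 g; z along its axis. All stoppers look alike and start upright in the sample tray. Between three and five of the five are present; an absent one has no pose.
- stopper_tray: Fixed shallow white sample tray on the worktop left of the chamber, 130 mm (its x) by 185 mm (its y), origin under its centre; inner floor 3 mm above the worktop, rim 16 mm above the worktop. The stoppers stand in it, 40 mm or more from one another (centres).
- dropper_bottle: Bystander: small bottle with black cap, 36 mm in diameter, 61 mm tall, origin at the centre of its underside, standing upright on the worktop.
- tape_roll: Bystander: roll of pale tape lying flat, 68 mm in diameter, 18 mm tall, left of the sample tray; origin at the centre of its underside.
- felt_marker: Bystander: white felt marker with dark cap lying in front of the wooden box on the right, 134 mm long, 16 mm thick.

How it is judged:
By the outcome, as a careful person would: the job done as asked, in the order asked, and still so for the second after the job is handed in, with the robot touching nothing.
Of stopper_1, stopper_2, stopper_3, stopper_4, stopper_5 only 3 to 5 are there at a start; the rules pass over those that are not, and their reading is None.
At some moment in a run one of stopper_1, stopper_2, stopper_3, stopper_4, stopper_5 may be knocked a few centimetres aside while the robot is not near it.
Once in a run the grip may slacken for a moment while it holds something.
It also fails if it takes over 210 s, if anything falls off the work surface, if the arm or the gripper's body presses on something with over 40 N, if the wrist force passes 120 N, or if a joint passes its speed limit or range.

## Working session

There is one attempt and no reset: what is moved stays moved. The work goes in short steps, Python scripts to look and compute and a tool call to move; the robot and the scene stay as the last step left them, time stands still between calls to the robot, and variables do not carry over. Pictures are saved under pics/ and viewed, and the job is handed in when it is done.

Besides the shell and the picture viewer there is one more tool, called as name(argument=value, ...), one argument or row to a line, values as JSON. arm_command: Moves the arm, as the interface text tells. Its arguments: {"type":"object","properties":{"series":{"type":"array"},"newtons":{"type":"number"}},"required":["series"]}

```bash
mkdir -p pics
cat > h.py <<'E'
import numpy as np, cv2
from scipy.spatial.transform import Rotation as R
from workcell import bot
def shot(n,tag):
    p,d=bot.read_camera(n); cv2.imwrite(f'pics/{tag}_{n}.png',p); np.save(f'pics/{tag}_{n}.npy',d); return p,d
def load(n,tag): return cv2.imread(f'pics/{tag}_{n}.png'),np.load(f'pics/{tag}_{n}.npy')
def ray(n,u,v):
    c=bot.camera_info(n);K=np.array(c['K'],float);D=np.array(c['dist_coeffs'],float);T=np.array(c['extrinsics'],float)
    x=cv2.undistortPoints(np.array([[[u,v]]],float),K,D)[0,0]
    return T[:3,3],T[:3,:3]@np.array([x[0],x[1],1.])
def atz(n,u,v,z):
    o,r=ray(n,u,v); return o+r*(z-o[2])/r[2]
def atd(n,u,v,d):
    o,r=ray(n,u,v); return o+r*d
def cloud(n,d):
    c=bot.camera_info(n);K=np.array(c['K'],float);D=np.array(c['dist_coeffs'],float);T=np.array(c['extrinsics'],float)
    v,u=np.mgrid[:400,:640]
    x=cv2.undistortPoints(np.stack([u,v],-1).reshape(-1,1,2).astype(float),K,D).reshape(400,640,2)
    P=np.dstack([x[...,0]*d,x[...,1]*d,d])
    return P@T[:3,:3].T+T[:3,3]
def proj(n,p):
    c=bot.camera_info(n);K=np.array(c['K'],float);D=np.array(c['dist_coeffs'],float);T=np.linalg.inv(np.array(c['extrinsics'],float))
    return cv2.projectPoints(np.array([p],float),cv2.Rodrigues(T[:3,:3])[0],T[:3,3],K,D)[0][0,0]
def st():
    s=bot.read_state(); print({k:np.round(s[k],4).tolist() for k in ('time','q','tool_pos','tcp_rot','wrist_force','torque','width')}); 
    print(np.round(R.from_rotvec(s['tcp_rot']).as_matrix(),4).tolist()); return s
E
python3 - <<'E'
from h import *
st()
for n in('scene','top'):
    shot(n,'a'); c=bot.camera_info(n); print(np.round(c['extrinsics'],3).tolist())
print(bot.finger_overhang)
E
```

```text
{'time': 0.0, 'q': [1.0941, 0.2648, 1.6054, 0.0, 1.2737, -0.0369], 'tool_pos': [0.287, 0.6101, 0.2186], 'tcp_rot': [0.3432, 1.5437, -0.3467], 'wrist_force': [0.2978, 0.0569, 0.017], 'torque': [0.0139, -0.0194, 0.0111], 'width': 0.9991}
[[-0.0011, 0.4258, 0.9048], [-0.002, 0.9048, -0.4258], [-1.0, -0.0023, -0.0001]]
[[0.858, -0.332, 0.393, 0.048], [-0.514, -0.553, 0.656, -0.736], [-0.001, -0.764, -0.645, 1.002], [0.0, 0.0, 0.0, 1.0]]
[[0.005, -0.989, 0.149, 0.369], [-1.0, -0.008, -0.017, 0.165], [0.018, -0.149, -0.989, 1.627], [0.0, 0.0, 0.0, 1.0]]
0.022
```

View pics/a_scene.png

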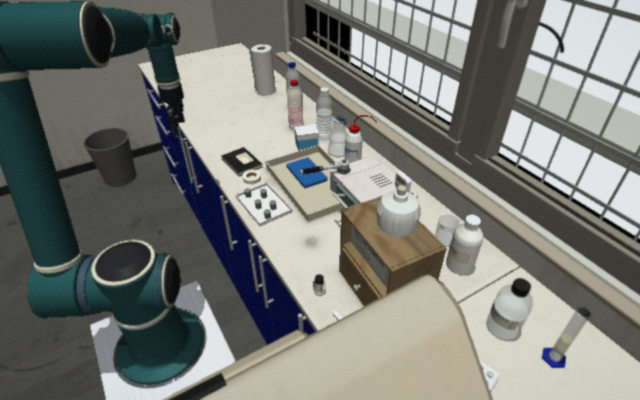

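View pics/a_top.png

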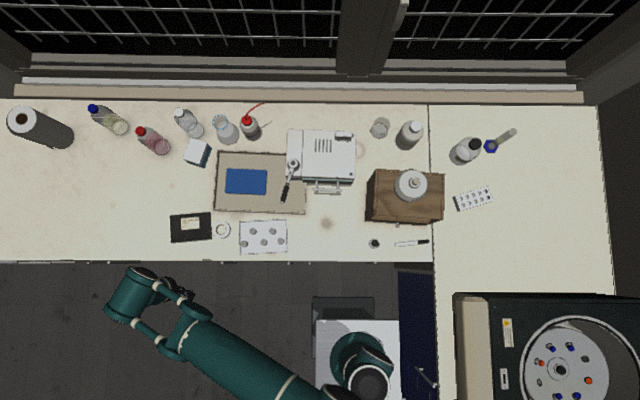

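Run:
```python
from h import *
p,d=load('top','a')
cv2.imwrite('pics/a_c1.png',cv2.resize(p[120:260,230:370],None,fx=4.2,fy=4.2,interpolation=cv2.INTER_CUBIC))
p,d=load('scene','a')
cv2.imwrite('pics/a_c2.png',cv2.resize(p[130:260,220:420],None,fx=4,fy=4,interpolation=cv2.INTER_CUBIC))
```

```text
(no output)
```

View pics/a_c1.png

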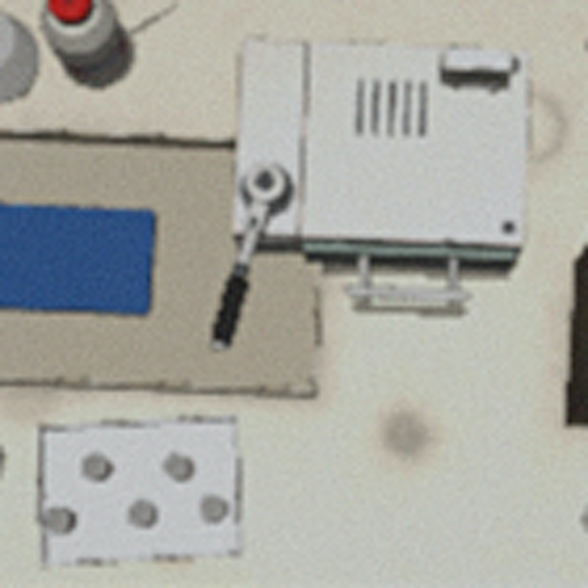

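View pics/a_c2.png

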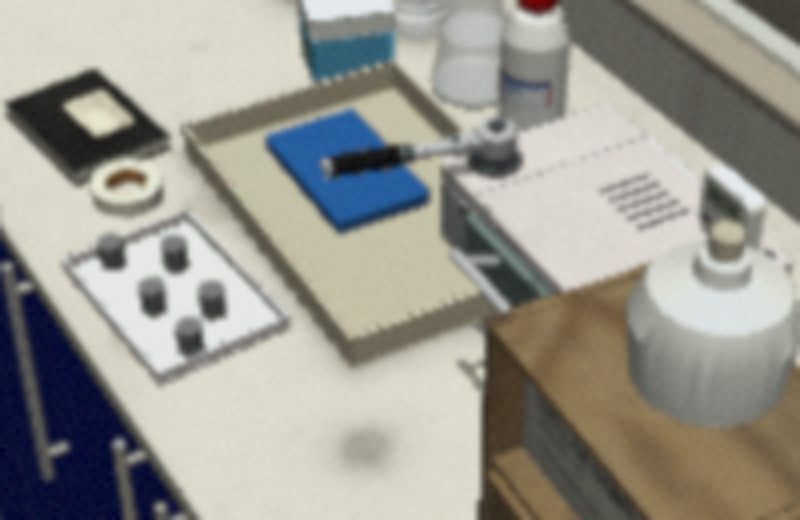

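Run:
```python
from h import *
for nm,x,y,z in [('head',266,183,.165),('gripmid',233,306,.165),('gripend',222,343,.165),('gripstart',241,270,.165),('hl',350,297,.122),('hr',468,298,.122),('cFL',236,238,.13),('cFR',520,246,.13),('cBL',243,42,.13),('cBR',527,50,.13),('trTL',40,424,.016),('trTR',238,418,.016),('trBR',240,552,.016),('trBL',44,566,.016),
 ('s1',97,464,.031),('s2',179,464,.031),('s3',143,511,.031),('s4',212,506,.031),('s5',62,517,.031)]:
    print(nm,np.round(atz('top',230+(x-2)/4.2+0.,120+(y-2)/4.2,z),4))
p,d=load('top','a'); P=cloud('top',d)
m=(P[...,2]>.022)&(P[...,2]<.04)&(P[...,0]>.3)&(P[...,0]<.55)&(P[...,1]>.2)&(P[...,1]<.5)
n,l,s,c=cv2.connectedComponentsWithStats(m.astype(np.uint8))
for i in range(1,n):
    if s[i,4]>5: print(s[i],c[i],P[l==i].mean(0).round(4))
# roof
for lo,hi in((.12,.14),(.145,.19),(.105,.125)):
    m=(P[...,2]>lo)&(P[...,2]<hi)&(P[...,0]>.4)&(P[...,0]<.85)&(P[...,1]>-.15)&(P[...,1]<.4)
    print(lo,m.sum(),P[m].min(0).round(3),P[m].max(0).round(3),np.median(P[m],0).round(3))
```

```text
head [0.7208 0.2471 0.165 ]
gripmid [0.6126 0.2736 0.165 ]
gripend [0.5805 0.2824 0.165 ]
gripstart [0.644  0.2673 0.165 ]
hl [0.6286 0.1738 0.122 ]
hr [0.6286 0.0695 0.122 ]
cFL [0.6792 0.2747 0.13  ]
cFR [0.6742 0.0239 0.13  ]
cBL [0.8585 0.2716 0.13  ]
cBR [0.8538 0.0165 0.13  ]
trTL [0.5246 0.462  0.016 ]
trTR [0.5314 0.2781 0.016 ]
trBR [0.4072 0.274  0.016 ]
trBL [0.3936 0.4537 0.016 ]
s1 [0.4865 0.4058 0.031 ]
s2 [0.487  0.3305 0.031 ]
s3 [0.4437 0.3624 0.031 ]
s4 [0.4486 0.2994 0.031 ]
s5 [0.4378 0.4362 0.031 ]
[249 229   7   6  32] [251.8125 231.3125] [0.4815 0.4088 0.0304]
[269 228   6   7  30] [271.3        231.13333333] [0.4825 0.3336 0.0314]
[260 239   7   7  33] [262.87878788 242.21212121] [0.4397 0.3649 0.0313]
[277 238   6   7  31] [279.64516129 240.83870968] [0.4454 0.3007 0.031 ]
[239 241   8   6  33] [242.90909091 243.72727273] [0.4336 0.4413 0.0312]
0.12 3063 [ 0.523 -0.148  0.12 ] [0.85  0.279 0.14 ] [0.756 0.141 0.13 ]
0.145 460 [ 0.525 -0.042  0.145] [0.835 0.295 0.189] [0.693 0.243 0.166]
0.105 603 [ 0.517 -0.15   0.105] [0.849 0.278 0.125] [0.67  0.103 0.119]
```

arm_command(
  series=[
    [[-0.14,0,0,0,0,0,0],[-0.14,0,0,0,0,0,0],[-0.14,0,0,0,0,0,0],[0,0,0,0,-4,4,0],[0,0,0,0,-4,4,0],[0,0,0,0,-4,4,0],[0,0,0,0,-4,4,0],[0,0,0,0,-4,4,0],[0,0,0,0,-4,4,0],[0,0,0,0,-2,4,0]],
  ],
  newtons=60,
)

```text
time: 1.1
tool_pos: [0.5394, 0.3723, 0.2119]
tcp_rot: [-0.015, 1.58, 0.001]
wrist_force: [0.2, 1.3, -0.1]
width: 0.0
```

```bash
cat >> h.py <<'E'
def to(x,y,z,yaw=None):
    s=bot.read_state();M=R.from_rotvec(s['tcp_rot']).as_matrix();d=M.T@(np.array([x,y,z])-s['tool_pos'])*100
    dn=np.array([0,0,-1.]);yw=-0.02 if yaw is None else yaw
    ty=np.array([-np.sin(yw),np.cos(yw),0]);T=np.column_stack([dn,ty,np.cross(dn,ty)])
    print('t',round(s['time'],2),'shift cm',d.round(2).tolist(),'turn',R.from_matrix(M.T@T).as_rotvec().round(3).tolist(),'pos',np.round(s['tool_pos'],4),'F',np.round(s['wrist_force'],1),'w',round(float(s['width']),3))
E
python3 -c "
from h import *
to(.607,.325,.16)"
```

```text
t 1.1 shift cm [5.17, -4.75, 6.76] turn [0.03, -0.009, 0.009] pos [0.5394 0.3723 0.2119] F [ 0.2  1.3 -0.1] w 0.0
```

arm_command(
  series=[
    [[0.03,0,0,1.7,-1.5,2.2,0],[0,0,0,1.7,-1.5,2.2,0],[0,0,0,1.7,-1.5,2.2,0],[0,0,0,0,0,0,0],[0,0,0,0,0,0,0]],
  ],
)

```text
time: 1.6
tool_pos: [0.6116, 0.318, 0.1569]
tcp_rot: [0.015, 1.581, -0.031]
wrist_force: [0.6, 0.4, 0.4]
width: 0.002
```

```bash
python3 -c "
from h import *
to(.607,.325,.16); p,d=shot('top','b');cv2.imwrite('pics/b_c.png',cv2.resize(p[120:260,230:370],None,fx=4.2,fy=4.2,interpolation=cv2.INTER_CUBIC))"
```

```text
t 1.6 shift cm [-0.31, 0.68, -0.49] turn [-0.01, -0.01, 0.01] pos [0.6116 0.318  0.1569] F [0.6 0.4 0.4] w 0.002
```

View pics/b_c.png

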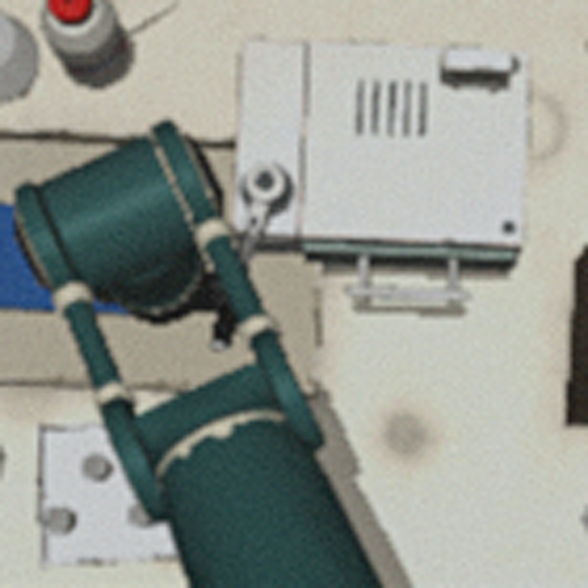

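arm_command(
  series=[
    [[0,0,0,0,-1,0,0],[0,0,0,0,-1,0,0],[0,0,0,0,-1,0,0],[0,0,0,0,0,0,0]],
  ],
)

```text
time: 2.05
tool_pos: [0.6086, 0.2881, 0.1592]
tcp_rot: [0.012, 1.579, -0.027]
wrist_force: [-0.3, 0.0, 0.8]
width: 0.001
```

arm_command(
  series=[
    [[0,0,0,0,-0.8,0,0],[0,0,0,0,-0.8,0,0],[0,0,0,0,0,0,0]],
  ],
)

```text
time: 2.35
tool_pos: [0.6082, 0.271, 0.1608]
tcp_rot: [0.012, 1.577, -0.027]
wrist_force: [0.1, 0.5, 0.1]
width: -0.002
```

```bash
python3 -c "
from h import *
for n,(a,b,c,e) in {'top':(120,260,230,370),'scene':(130,260,260,420)}.items():
  p,d=shot(n,'c');cv2.imwrite(f'pics/c_c{n}.png',cv2.resize(p[a:b,c:e],None,fx=4.2,fy=4.2,interpolation=cv2.INTER_CUBIC))"
```

```text
(no output)
```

View pics/c_ctop.png

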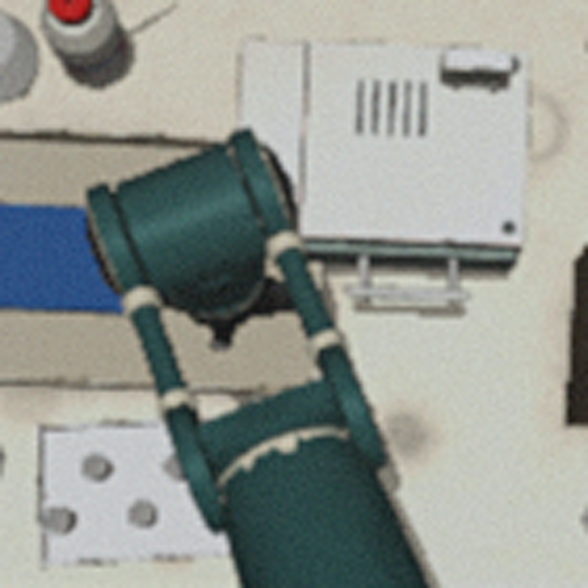

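View pics/c_cscene.png

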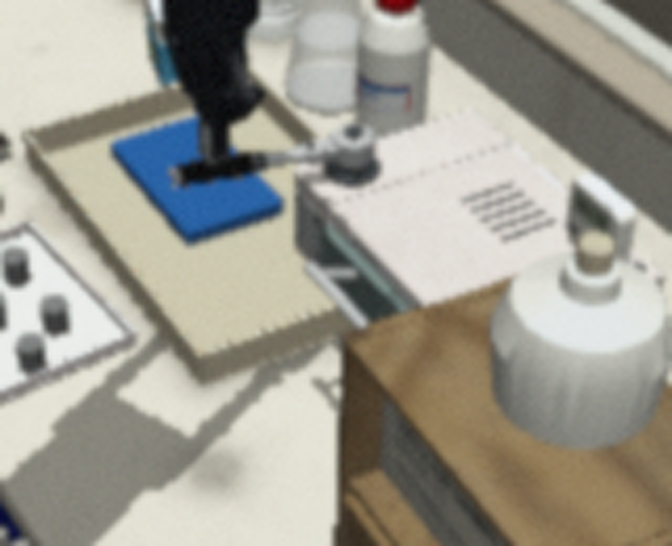

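```bash
python3 -c "
from h import *
def tri(a,b):
    o1,r1=ray('top',*a);o2,r2=ray('scene',*b)
    r1/=np.linalg.norm(r1);r2/=np.linalg.norm(r2)
    A=np.column_stack([r1,-r2]);t=np.linalg.lstsq(A,o2-o1,rcond=None)[0]
    return (o1+r1*t[0]).round(4),(o2+r2*t[1]).round(4)
f=lambda x,y:(230+(x-1.6)/4.2,120+(y-1.6)/4.2)
g=lambda x,y:(220+(x-1.5)/4,130+(y-1.5)/4)
print('end',tri(f(219,346),g(325,168)))
print('head',tri(f(267,180),g(494,130)))
print('gripin',tri(f(241,270),g(408,154)))
print('gripmid',tri(f(232,306),g(366,162)))
print('hdl L',tri(f(350,296),g(455,255)))
for z in(.138,.145,.165): print(proj('scene',[.608,.271,z]),(proj('scene',[.608,.271,z])-[260,130])*4.2)
for nm,x in (('grip',(.607,.2755,.155)),): print((proj('scene',x)-[260,130])*4.2,(proj('top',x)-[230,120])*4.2)
P=cloud('top',load('top','a')[1])
m=(P[...,2]>.14)&(P[...,2]<.2)&(P[...,0]>.55)&(P[...,0]<.76)&(P[...,1]>.2)&(P[...,1]<.32)
Q=P[m]
for a in np.arange(.56,.75,.01):
  q=Q[(Q[:,0]>=a)&(Q[:,0]<a+.01)]
  if len(q): print(a.round(3),len(q),q.mean(0).round(4),q[:,1].min().round(4),q[:,1].max().round(4))
"
```

```text
end (array([0.5793, 0.2856, 0.1529]), array([0.5795, 0.2855, 0.1529]))
head (array([0.7234, 0.246 , 0.1635]), array([0.7217, 0.2469, 0.1631]))
gripin (array([0.6459, 0.2679, 0.1527]), array([0.6487, 0.2666, 0.1531]))
gripmid (array([0.6143, 0.2751, 0.1528]), array([0.6131, 0.2756, 0.1526]))
hdl L (array([0.6304, 0.1735, 0.1152]), array([0.6358, 0.1708, 0.1161]))
[310.54884946 174.80469155] [212.30516772 188.17970452]
[310.51283279 173.12713045] [212.1538977  181.13394791]
[310.4086826  168.27543495] [211.71646692 160.75682677]
[208.02286365 168.49195848] [229.53718905 312.28874107]
0.57 10 [0.5769 0.2859 0.1596] 0.2773 0.2955
0.58 16 [0.5852 0.2833 0.1638] 0.2735 0.2914
0.59 17 [0.5958 0.2819 0.1631] 0.2736 0.2919
0.6 16 [0.6056 0.2782 0.1646] 0.2699 0.2884
0.61 14 [0.6154 0.2757 0.1625] 0.2667 0.2852
0.62 17 [0.6248 0.2739 0.1644] 0.2634 0.2854
0.63 13 [0.6346 0.2719 0.1631] 0.2638 0.2811
0.64 11 [0.6444 0.2689 0.1606] 0.2636 0.2747
0.65 11 [0.6555 0.2662 0.1608] 0.2603 0.2713
0.66 8 [0.6655 0.2627 0.1599] 0.2574 0.2679
0.67 10 [0.6738 0.2621 0.1598] 0.257 0.2681
0.68 15 [0.6847 0.2571 0.1611] 0.2498 0.265
0.69 16 [0.6959 0.2555 0.1609] 0.2464 0.2645
0.7 23 [0.7061 0.2504 0.1627] 0.2327 0.2649
0.71 31 [0.7154 0.246  0.1647] 0.2108 0.2657
0.72 22 [0.7251 0.2501 0.1671] 0.2355 0.2652
0.73 11 [0.7334 0.2497 0.1661] 0.2396 0.2614
```

```bash
python3 -c "
from h import *
st()
p,d=load('scene','c');cv2.imwrite('pics/c_z.png',cv2.resize(p[130:190,285:365],None,fx=9,fy=9,interpolation=cv2.INTER_LANCZOS4))"
```

```text
{'time': 2.45, 'q': [0.3857, 0.2941, 1.6774, -0.0058, 1.1794, -1.1584], 'tool_pos': [0.6083, 0.2718, 0.1607], 'tcp_rot': [0.0125, 1.5772, -0.0259], 'wrist_force': [-0.2246, 0.1509, 0.7251], 'torque': [0.0024, 0.01, 0.0373], 'width': 0.0011}
[[-0.0066, 0.0244, 0.9997], [-0.0084, 0.9997, -0.0244], [-0.9999, -0.0086, -0.0064]]
```

View pics/c_z.png

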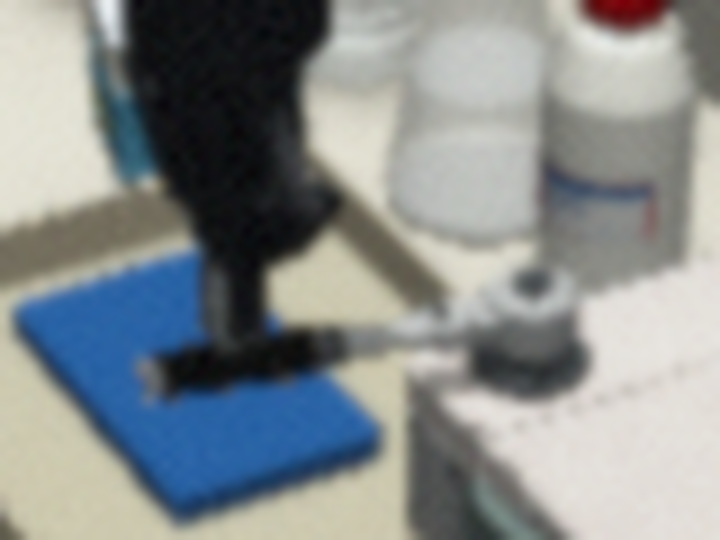

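```bash
python3 -c "
from h import *
for tag in 'ac':
  p,d=load('scene',tag);P=cloud('scene',d)
  print(tag)
  for v in range(150,180): print(v,P[v,311].round(3),P[v,306].round(3))
  P=cloud('top',load('top',tag)[1])
  for v,u in((199,282),(200,282),(201,282),(202,283),(200,283)): print(P[v,u].round(4))
"
```

```text
a
150 [0.769 0.552 0.022] [0.744 0.55  0.032]
151 [0.769 0.552 0.017] [0.743 0.548 0.029]
152 [0.77  0.555 0.01 ] [0.746 0.553 0.02 ]
153 [0.768 0.551 0.008] [0.744 0.549 0.018]
154 [0.765 0.546 0.007] [0.749 0.559 0.006]
155 [0.763 0.541 0.006] [0.746 0.554 0.004]
156 [0.762 0.54  0.002] [0.744 0.551 0.002]
157 [0.759 0.536 0.   ] [0.739 0.542 0.004]
158 [0.754 0.527 0.002] [0.721 0.508 0.026]
159 [0.75  0.52  0.003] [0.721 0.508 0.021]
160 [0.747 0.514 0.003] [0.715 0.499 0.024]
161 [0.728 0.48  0.025] [0.713 0.494 0.023]
162 [0.724 0.473 0.026] [0.708 0.484 0.025]
163 [0.72  0.467 0.027] [0.703 0.477 0.027]
164 [0.719 0.464 0.024] [0.701 0.474 0.024]
165 [0.715 0.458 0.025] [0.697 0.466 0.026]
166 [0.711 0.451 0.026] [0.693 0.459 0.027]
167 [0.615 0.279 0.162] [0.692 0.457 0.023]
168 [0.612 0.274 0.163] [0.599 0.285 0.161]
169 [0.612 0.274 0.159] [0.595 0.278 0.162]
170 [0.609 0.268 0.159] [0.592 0.272 0.163]
171 [0.606 0.263 0.159] [0.593 0.274 0.157]
172 [0.608 0.267 0.152] [0.592 0.272 0.155]
173 [0.688 0.411 0.025] [0.593 0.274 0.149]
174 [0.687 0.41  0.022] [0.668 0.415 0.026
[... 1076 characters left out ...]
 0.462 0.025]
167 [0.603 0.258 0.18 ] [0.693 0.459 0.022]
168 [0.612 0.274 0.163] [0.599 0.286 0.16 ]
169 [0.609 0.269 0.163] [0.593 0.274 0.166]
170 [0.608 0.267 0.161] [0.594 0.276 0.16 ]
171 [0.608 0.267 0.156] [0.592 0.272 0.159]
172 [0.608 0.267 0.152] [0.592 0.272 0.155]
173 [0.687 0.409 0.028] [0.591 0.271 0.152]
174 [0.684 0.405 0.026] [0.669 0.416 0.025]
175 [0.68  0.396 0.029] [0.666 0.41  0.025]
176 [0.677 0.391 0.028] [0.662 0.404 0.026]
177 [0.677 0.391 0.024] [0.659 0.398 0.027]
178 [0.675 0.389 0.021] [0.656 0.393 0.026]
179 [0.67  0.38  0.024] [0.654 0.39  0.024]
[0.5882 0.2838 0.1668]
[0.5846 0.2838 0.1664]
[0.5815 0.2839 0.1631]
[0.5787 0.2807 0.1575]
[0.5852 0.2805 0.1627]
```

arm_command(
  series=[
    [[0,0,0,0,3,0,0],[0,0,0,0,3,0,0],[0,0,0,0,0,0,0]],
  ],
)

```text
time: 2.75
tool_pos: [0.6104, 0.3329, 0.1602]
tcp_rot: [0.015, 1.577, -0.027]
wrist_force: [0.8, 0.2, 0.3]
width: -0.0
```

```bash
python3 -c "
from h import *
st()
p,d=shot('scene','d');cv2.imwrite('pics/d_z.png',cv2.resize(p[130:190,285:365],None,fx=9,fy=9,interpolation=cv2.INTER_LANCZOS4))
P=cloud('scene',d)
m=(abs(P[...,0]-.608)<.06)&(P[...,1]>.23)&(P[...,1]<.4)&(P[...,2]>.1)&(P[...,2]<.22)
for v in range(140,185):
  r=np.where(m[v])[0]
  if len(r): print(v,r.min(),r.max(),P[v,r].min(0).round(3),P[v,r].max(0).round(3))
"
```

```text
{'time': 2.75, 'q': [0.4656, 0.3467, 1.6094, -0.0044, 1.1946, -1.0765], 'tool_pos': [0.6104, 0.3329, 0.1602], 'tcp_rot': [0.0151, 1.5769, -0.0274], 'wrist_force': [0.7948, 0.2216, 0.3116], 'torque': [-0.0026, -0.0125, -0.0012], 'width': -0.0002}
[[-0.0064, 0.027, 0.9996], [-0.0077, 0.9996, -0.0271], [-1.0, -0.0079, -0.0061]]
142 295 295 [0.601 0.362 0.22 ] [0.601 0.362 0.22 ]
143 295 296 [0.6   0.355 0.217] [0.602 0.36  0.219]
145 302 303 [0.614 0.336 0.216] [0.618 0.337 0.218]
146 297 302 [0.596 0.329 0.219] [0.61  0.337 0.22 ]
147 297 298 [0.597 0.336 0.214] [0.599 0.34  0.215]
148 298 300 [0.599 0.322 0.21 ] [0.6   0.338 0.219]
149 298 301 [0.597 0.318 0.202] [0.602 0.343 0.217]
150 298 306 [0.6   0.302 0.202] [0.61  0.339 0.219]
151 298 305 [0.599 0.302 0.199] [0.617 0.337 0.219]
152 298 305 [0.598 0.316 0.196] [0.614 0.336 0.204]
153 299 305 [0.6   0.314 0.192] [0.613 0.333 0.201]
154 299 305 [0.6   0.317 0.188] [0.615 0.334 0.194]
155 299 305 [0.601 0.313 0.183] [0.612 0.335 0.194]
156 299 305 [0.597 0.318 0.18 ] [0.614 0.329 0.188]
157 299 305 [0.599 0.316 0.176] [0.616 0.333 0.186]
158 300 304 [0.6   0.322 0.17 ] [0.613 0.329 0.177]
159 301 301 [0.603 0.326 0.171] [0.603 0.326 0.171]
166 316 327 [0.628 0.258 0.159] [0.666 0.277 0.168]
167 309 327 [0.606 0.258 0.156] [0.665 0.279 0.167]
168 305 327 [0.593 0.255 0.155] [0.663 0.283 0.167]
169 302 327 [0.583 0.255 0.149] [0.665 0.283 0.165]
170 301 323 [0.578 0.257 0.151] [0.648 0.281 0.164]
171 300 320 [0.577 0.26  0.148] [0.639 0.294 0.161]
172 301 317 [0.579 0.261 0.148] [0.628 0.284 0.158]
173 301 310 [0.578 0.267 0.147] [0.604 0.282 0.155]
174 301 304 [0.577 0.276 0.146] [0.586 0.281 0.147]
```

View pics/d_z.png

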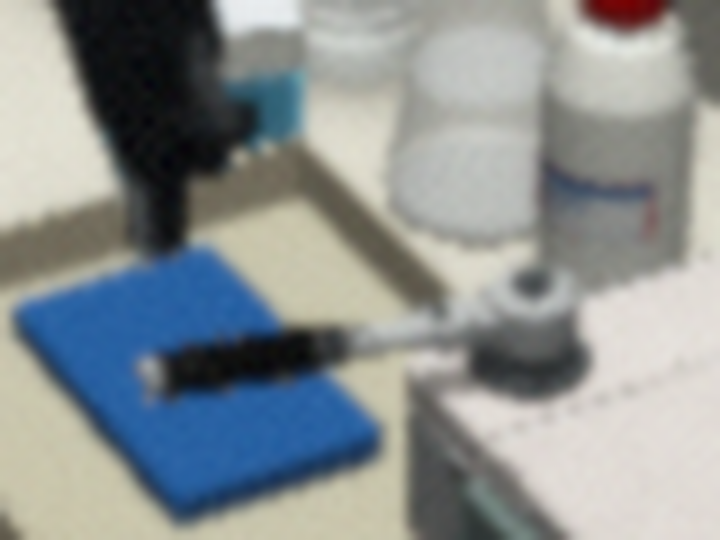

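```bash
python3 -c "
from h import *
p,d=load('scene','a');P=cloud('scene',d)
m=(abs(P[...,0]-.287)<.1)&(abs(P[...,1]-.61)<.1)&(P[...,2]>.12)&(P[...,2]<.35)
for v in range(60,140):
  r=np.where(m[v])[0]
  if len(r): print(v,r.min(),r.max(),P[v,r].min(0).round(3),P[v,r].max(0).round(3))
print(proj('scene',[.287,.61,.2186]),proj('scene',[.287,.61,.1966]))
cv2.imwrite('pics/a_z.png',cv2.resize(p[70:140,140:220],None,fx=8,fy=8,interpolation=cv2.INTER_LANCZOS4))
"
```

```text
100 181 181 [0.325 0.667 0.314] [0.325 0.667 0.314]
101 179 181 [0.317 0.657 0.314] [0.322 0.664 0.316]
102 176 182 [0.295 0.602 0.305] [0.327 0.669 0.343]
103 175 182 [0.289 0.591 0.303] [0.325 0.668 0.346]
104 175 182 [0.288 0.589 0.301] [0.324 0.663 0.344]
105 169 183 [0.267 0.574 0.294] [0.328 0.667 0.35 ]
106 167 183 [0.263 0.569 0.295] [0.326 0.659 0.349]
107 167 183 [0.263 0.567 0.288] [0.326 0.664 0.346]
108 167 182 [0.261 0.567 0.302] [0.315 0.635 0.344]
109 167 182 [0.261 0.557 0.296] [0.314 0.641 0.346]
110 166 182 [0.251 0.547 0.287] [0.317 0.648 0.348]
111 166 182 [0.25  0.544 0.283] [0.316 0.651 0.346]
112 166 182 [0.25  0.542 0.28 ] [0.315 0.651 0.343]
113 166 182 [0.248 0.543 0.275] [0.315 0.649 0.34 ]
114 166 182 [0.247 0.545 0.272] [0.313 0.651 0.337]
115 166 183 [0.246 0.542 0.267] [0.316 0.65  0.334]
116 167 183 [0.248 0.541 0.265] [0.315 0.649 0.332]
117 167 183 [0.248 0.54  0.261] [0.314 0.651 0.327]
118 167 183 [0.247 0.541 0.256] [0.314 0.655 0.325]
119 167 184 [0.246 0.537 0.253] [0.316 0.651 0.322]
120 168 184 [0.248 0.539 0.249] [0.315 0.654 0.317]
121 168 
[... 179 characters left out ...]
 [0.278 0.563 0.304]
125 169 178 [0.247 0.536 0.285] [0.276 0.558 0.3  ]
126 169 178 [0.246 0.537 0.282] [0.275 0.558 0.298]
127 169 178 [0.245 0.539 0.273] [0.276 0.567 0.293]
128 172 179 [0.256 0.555 0.268] [0.278 0.568 0.28 ]
129 172 179 [0.257 0.556 0.266] [0.277 0.573 0.274]
130 173 179 [0.257 0.554 0.264] [0.276 0.562 0.272]
131 173 179 [0.256 0.556 0.26 ] [0.275 0.565 0.268]
132 173 179 [0.257 0.557 0.256] [0.275 0.571 0.263]
133 173 180 [0.257 0.558 0.252] [0.277 0.575 0.26 ]
134 174 180 [0.257 0.557 0.25 ] [0.276 0.563 0.255]
135 174 180 [0.257 0.554 0.244] [0.276 0.569 0.252]
136 175 179 [0.259 0.562 0.24 ] [0.271 0.572 0.244]
[180.90970288 134.42155158] [182.24174495 139.84825802]
```

View pics/a_z.png

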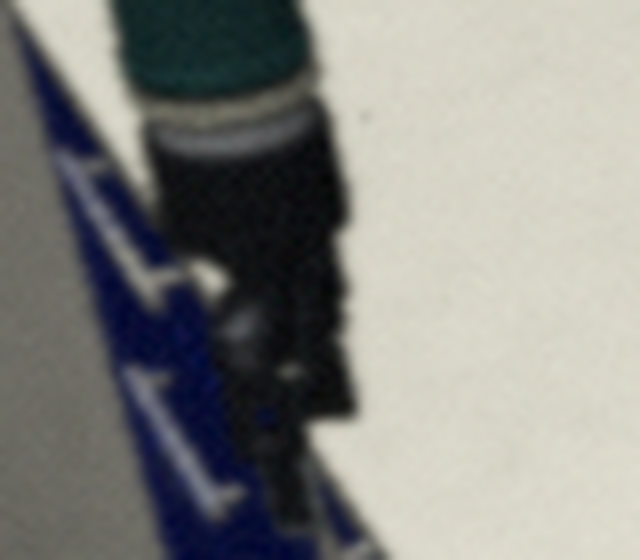

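arm_command(
  series=[
    [[0,0,0,1.6,0,0,0],[0,0,0,1.4,-0.5,0,0],[0,0,0,0,0,0,0]],
  ],
)

```text
time: 3.1
tool_pos: [0.6095, 0.3241, 0.1269]
tcp_rot: [0.013, 1.578, -0.03]
wrist_force: [-0.6, -0.6, -0.4]
width: 0.003
```

```bash
python3 -c "
from h import *
to(.607,.315,.13)
p,d=shot('scene','e');cv2.imwrite('pics/e_z.png',cv2.resize(p[130:190,285:365],None,fx=9,fy=9,interpolation=cv2.INTER_LANCZOS4))
P=cloud('scene',d)
m=(abs(P[...,0]-.608)<.06)&(P[...,1]>.29)&(P[...,1]<.4)&(P[...,2]>.1)&(P[...,2]<.22)
for v in range(140,185):
  r=np.where(m[v])[0]
  if len(r): print(v,r.min(),r.max(),P[v,r].min(0).round(3),P[v,r].max(0).round(3))
"
```

```text
t 3.1 shift cm [-0.3, -0.92, -0.23] turn [-0.007, -0.007, 0.011] pos [0.6095 0.3241 0.1269] F [-0.6 -0.6 -0.4] w 0.003
140 292 292 [0.599 0.378 0.22 ] [0.599 0.378 0.22 ]
141 293 293 [0.6   0.373 0.219] [0.6   0.373 0.219]
142 293 294 [0.6   0.367 0.213] [0.601 0.376 0.217]
143 293 294 [0.599 0.365 0.21 ] [0.6   0.373 0.215]
144 293 295 [0.599 0.362 0.207] [0.601 0.372 0.212]
145 294 295 [0.599 0.358 0.204] [0.601 0.369 0.211]
146 294 296 [0.593 0.339 0.204] [0.599 0.363 0.22 ]
147 294 296 [0.593 0.34  0.2  ] [0.601 0.363 0.215]
148 295 298 [0.592 0.33  0.2  ] [0.598 0.357 0.217]
149 295 299 [0.591 0.318 0.196] [0.598 0.357 0.22 ]
150 295 302 [0.592 0.311 0.188] [0.6   0.363 0.219]
151 296 306 [0.591 0.298 0.191] [0.608 0.351 0.219]
152 296 306 [0.591 0.307 0.188] [0.614 0.349 0.214]
153 296 305 [0.593 0.306 0.182] [0.61  0.352 0.209]
154 298 305 [0.592 0.307 0.184] [0.618 0.341 0.204]
155 298 304 [0.594 0.307 0.182] [0.615 0.339 0.201]
156 298 304 [0.597 0.293 0.177] [0.608 0.339 0.205]
157 299 304 [0.596 0.292 0.179] [0.602 0.331 0.202]
158 300 304 [0.596 0.295 0.174] [0.601 0.329 0.196]
159 300 310 [0.596 0.29  0.174] [0.618 0.325 0.194]
160 300 306 [0.596 0.292 0.169] [0.605 0.325 0.19 ]
161 300 306 [0.597 0.293 0.162] [0.613 0.329 0.185]
162 300 306 [0.599 0.307 0.161] [0.612 0.326 0.171]
163 300 306 [0.599 0.31  0.156] [0.614 0.326 0.164]
164 300 306 [0.597 0.308 0.154] [0.615 0.324 0.16 ]
165 300 306 [0.597 0.305 0.146] [0.611 0.328 0.157]
166 300 306 [0.598 0.309 0.144] [0.613 0.326 0.151]
167 301 306 [0.598 0.315 0.14 ] [0.616 0.32  0.145]
168 302 304 [0.6   0.316 0.138] [0.608 0.318 0.141]
```

View pics/e_z.png

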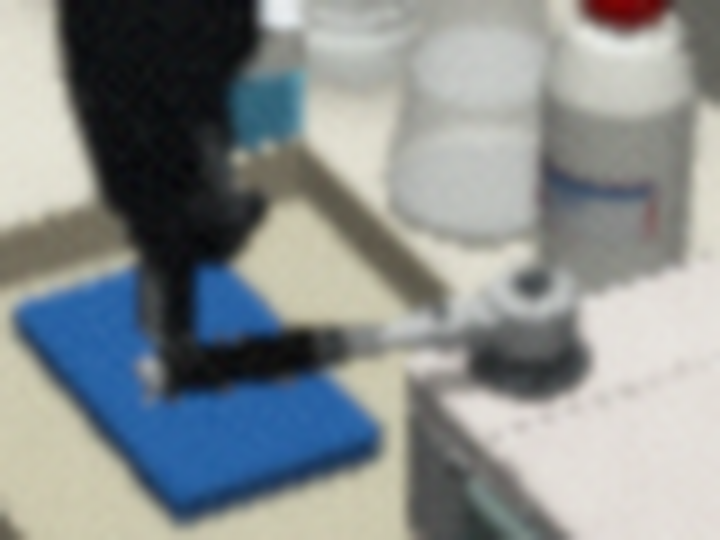

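arm_command(
  series=[
    [[0,0,0,0,-1,0,0],[0,0,0,0,-1,0,0],[0,0,0,0,-1,0,0],[0,0,0,0,0,0,0]],
  ],
)

```text
time: 3.55
tool_pos: [0.6089, 0.2908, 0.1282]
tcp_rot: [0.015, 1.578, -0.031]
wrist_force: [1.4, 0.3, -0.3]
width: 0.004
```

arm_command(
  series=[
    [[0,0,0,0,-0.8,0,0],[0,0,0,0,-0.8,0,0]],
  ],
)

```text
time: 3.75
tool_pos: [0.6084, 0.2748, 0.1291]
tcp_rot: [0.017, 1.578, -0.029]
wrist_force: [-0.8, 2.1, -0.7]
width: -0.002
```

arm_command(
  series=[
    [[0,0,0,0,-0.5,0,0],[0,0,0,0,-0.5,0,0]],
  ],
)

```text
time: 3.95
tool_pos: [0.6077, 0.2639, 0.1293]
tcp_rot: [0.018, 1.578, -0.029]
wrist_force: [-0.9, 2.6, -1.2]
width: 0.001
```

arm_command(
  series=[
    [[0,0,0,0,-0.5,0,0],[0,0,0,0,-0.5,0,0]],
  ],
)

```text
time: 4.15
tool_pos: [0.6077, 0.2564, 0.1296]
tcp_rot: [0.023, 1.577, -0.024]
wrist_force: [-0.5, 19.7, -3.8]
width: 0.004
```

arm_command(
  series=[
    [[0,0,0,0,2,0,0],[0,0,0,-3,2,0,0],[0,0,0,-3,0,-4,0],[0,0,0,-2,0,-4,0],[0,0,0,0,0,-4,0],[0,0,0,0,0,0,0]],
  ],
)

```text
time: 4.75
tool_pos: [0.4884, 0.3017, 0.2116]
tcp_rot: [0.019, 1.576, -0.029]
wrist_force: [0.2, -0.4, -1.0]
width: 0.001
```

```bash
python3 -c "
from h import *
to(.648,.122,.20)
p,d=shot('top','f');cv2.imwrite('pics/f_c.png',cv2.resize(p[120:260,230:370],None,fx=4.2,fy=4.2,interpolation=cv2.INTER_CUBIC))"
```

```text
t 4.75 shift cm [1.18, -17.46, 16.52] turn [-0.011, -0.005, 0.006] pos [0.4884 0.3017 0.2116] F [ 0.2 -0.4 -1. ] w 0.001
```

View pics/f_c.png

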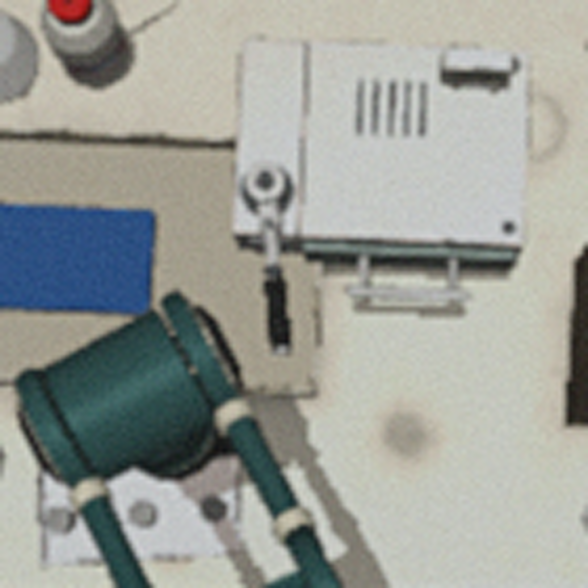

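```bash
python3 -c "
from h import *
p,d=load('top','f');P=cloud('top',d)
for u in range(313,342,3):
  print(u,[(v,P[v,u,0].round(3),P[v,u,1].round(3),P[v,u,2].round(3)) for v in range(176,195)if P[v,u,2]>.09])
cv2.imwrite('pics/f_h.png',cv2.resize(p[170:200,305:350],None,fx=16,fy=16,interpolation=cv2.INTER_CUBIC))
"
```

```text
313 [(176, np.float64(0.68), np.float64(0.174), np.float64(0.132)), (177, np.float64(0.679), np.float64(0.174), np.float64(0.119)), (178, np.float64(0.677), np.float64(0.174), np.float64(0.112)), (179, np.float64(0.672), np.float64(0.174), np.float64(0.118)), (180, np.float64(0.669), np.float64(0.174), np.float64(0.112)), (181, np.float64(0.668), np.float64(0.174), np.float64(0.098)), (189, np.float64(0.634), np.float64(0.173), np.float64(0.118)), (190, np.float64(0.63), np.float64(0.173), np.float64(0.12))]
316 [(176, np.float64(0.68), np.float64(0.163), np.float64(0.134)), (177, np.float64(0.678), np.float64(0.162), np.float64(0.126)), (178, np.float64(0.677), np.float64(0.162), np.float64(0.113)), (179, np.float64(0.673), np.float64(0.162), np.float64(0.115)), (180, np.float64(0.668), np.float64(0.162), np.float64(0.12)), (181, np.float64(0.667), np.float64(0.162), np.float64(0.104)), (182, np.float64(0.662), np.float64(0.162), np.float64(0.108)), (183, np.float64(0.657), np.float64(0.162), np.float64(0.116)), (184, np.float64(0.655), np.float64(0.162), np.float64(0.109)), (185, n
[... 4813 characters left out ...]
 np.float64(0.627), np.float64(0.084), np.float64(0.116))]
340 [(176, np.float64(0.683), np.float64(0.073), np.float64(0.125)), (177, np.float64(0.678), np.float64(0.073), np.float64(0.129)), (178, np.float64(0.675), np.float64(0.073), np.float64(0.126)), (179, np.float64(0.673), np.float64(0.073), np.float64(0.116)), (180, np.float64(0.669), np.float64(0.073), np.float64(0.116)), (181, np.float64(0.666), np.float64(0.072), np.float64(0.112)), (182, np.float64(0.665), np.float64(0.072), np.float64(0.1)), (189, np.float64(0.635), np.float64(0.073), np.float64(0.116)), (190, np.float64(0.63), np.float64(0.073), np.float64(0.125)), (191, np.float64(0.627), np.float64(0.073), np.float64(0.122))]
```

View pics/f_h.png

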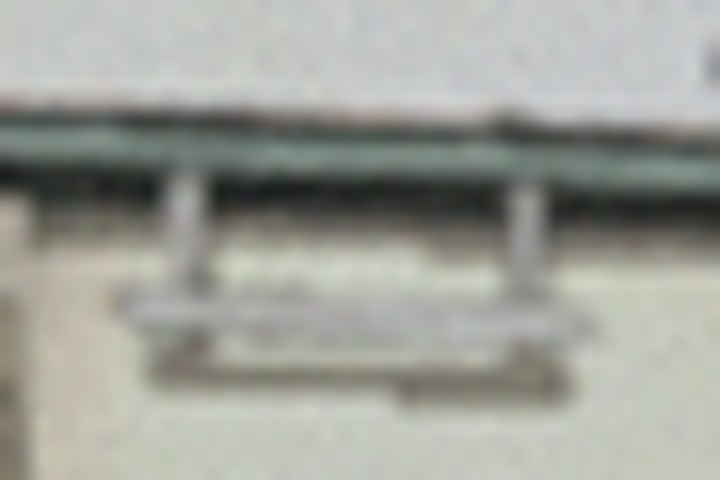

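arm_command(
  series=[
    [[0,0,0,0,-4.5,0,0],[0,0,0,0,-4.5,0,0],[0,0,0,0,-4.5,4,0],[0,0,0,0,-4,4,0],[0,0,0,0,0,4,0],[0,0,0,2,0,3,0],[0,0,0,2,0,1.5,0],[0,0,0,0,0,0,0]],
  ],
)

```text
time: 5.6
tool_pos: [0.6561, 0.1268, 0.1757]
tcp_rot: [0.014, 1.557, -0.031]
wrist_force: [-0.2, 0.7, -0.3]
width: 0.003
```

```bash
python3 -c "
from h import *
to(.651,.123,.13)"
```

```text
t 5.6 shift cm [4.57, -0.35, -0.56] turn [-0.009, 0.013, 0.011] pos [0.6561 0.1268 0.1757] F [-0.2  0.7 -0.3] w 0.003
```

arm_command(
  series=[
    [[0,0.013,0.01,2,-0.3,-0.5,0],[0,0,0,1.6,0,0,0],[0,0,0,0,0,0,0],[0,0,0,0,0,0,0]],
  ],
)

```text
time: 6.0
tool_pos: [0.6506, 0.1229, 0.1364]
tcp_rot: [0.022, 1.573, -0.023]
wrist_force: [0.8, -0.7, -0.4]
width: -0.002
```

```bash
python3 -c "
from h import *
to(.651,.123,.09)
p,d=shot('scene','g');cv2.imwrite('pics/g_z.png',cv2.resize(p[120:220,285:385],None,fx=6,fy=6,interpolation=cv2.INTER_LANCZOS4))"
```

```text
t 6.0 shift cm [4.64, 0.01, 0.05] turn [-0.009, -0.002, 0.001] pos [0.6506 0.1229 0.1364] F [ 0.8 -0.7 -0.4] w -0.002
```

View pics/g_z.png

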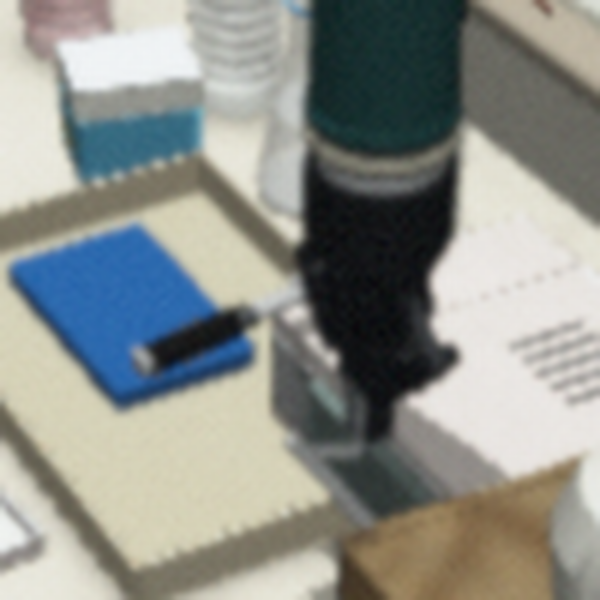

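Tip at pixel ~(348,193), over the gap. Lower in steps, watching force.

arm_command(
  series=[
    [[0,0,0,1.5,0,0,0],[0,0,0,1.0,0,0,0],[0,0,0,0,0,0,0]],
  ],
)

```text
time: 6.35
tool_pos: [0.6508, 0.1239, 0.1118]
tcp_rot: [0.021, 1.569, -0.022]
wrist_force: [-0.1, -0.1, 0.2]
width: 0.006
```

arm_command(
  series=[
    [[0,0,0,1.0,0,0,0],[0,0,0,0.8,0,0,0],[0,0,0,0,0,0,0]],
  ],
)

```text
time: 6.65
tool_pos: [0.6508, 0.1241, 0.0924]
tcp_rot: [0.021, 1.569, -0.022]
wrist_force: [-1.3, -0.0, -0.2]
width: 0.001
```

arm_command(
  series=[
    [[0,0,0,0.2,0,-1.5,0],[0,0,0,0,0,-1.5,0],[0,0,0,0,0,-1.5,0],[0,0,0,0,0,-1.5,0]],
  ],
)

```text
time: 7.05
tool_pos: [0.596, 0.1259, 0.0914]
tcp_rot: [0.022, 1.558, -0.021]
wrist_force: [2.9, -0.3, -1.1]
width: 0.0
```

arm_command(
  series=[
    [[0,0,0,0,0,-1.5,0],[0,0,0,0,0,-1.5,0],[0,0,0,0,0,-1.5,0]],
  ],
)

```text
time: 7.35
tool_pos: [0.5527, 0.1273, 0.0918]
tcp_rot: [0.023, 1.551, -0.021]
wrist_force: [1.1, -0.1, -2.4]
width: -0.001
```

arm_command(
  series=[
    [[0,0.01,0,0,0,-1.2,0],[0,0.01,0,0,0,-0.8,0],[0,0,0,0,0,-0.5,0]],
  ],
)

```text
time: 7.65
tool_pos: [0.5302, 0.1281, 0.0927]
tcp_rot: [0.023, 1.562, -0.019]
wrist_force: [17.1, -1.3, -9.9]
width: -0.002
```

arm_command(
  series=[
    [[0,0,0,0,0,-0.5,0],[0,0,0,0,0,-0.4,0]],
  ],
)

```text
time: 7.85
tool_pos: [0.5308, 0.1283, 0.0948]
tcp_rot: [0.023, 1.541, -0.018]
wrist_force: [8.8, -1.1, -6.0]
width: 0.0
```

arm_command(
  series=[
    [[0,0,0,0,0,0.4,0],[0,0.015,0,-2,0,0,0],[0,0.015,0,-4,0,0,0],[0,0,0,-4,0,0,0],[0,0,0,-2,4,0,0.5],[0,0,0,0,4,0,0.5],[0,0,0,0,4,0,0.5],[0,0,0,0,4,0,0.5],[0,0,0,0,4,0,0.5],[0,0,0,0,0,0,0.5]],
  ],
)

```text
time: 8.85
tool_pos: [0.5402, 0.3337, 0.2218]
tcp_rot: [0.03, 1.581, -0.022]
wrist_force: [0.6, -0.6, -0.1]
width: 0.498
```

```bash
python3 -c "
from h import *
st()
p,d=shot('top','h');cv2.imwrite('pics/h_c.png',cv2.resize(p[120:260,230:370],None,fx=4.2,fy=4.2,interpolation=cv2.INTER_CUBIC))
p,d=shot('scene','h');cv2.imwrite('pics/h_s.png',cv2.resize(p[130:260,220:400],None,fx=4,fy=4,interpolation=cv2.INTER_CUBIC))"
```

```text
{'time': 8.85, 'q': [0.5087, 0.1918, 1.6883, 0.01, 1.2678, -1.0322], 'tool_pos': [0.5402, 0.3337, 0.2218], 'tcp_rot': [0.0299, 1.5808, -0.0219], 'wrist_force': [0.6425, -0.6228, -0.1129], 'torque': [0.0091, -0.055, 0.013], 'width': 0.498}
[[-0.0101, 0.0329, 0.9994], [0.0053, 0.9994, -0.0329], [-0.9999, 0.0049, -0.0103]]
```

View pics/h_c.png

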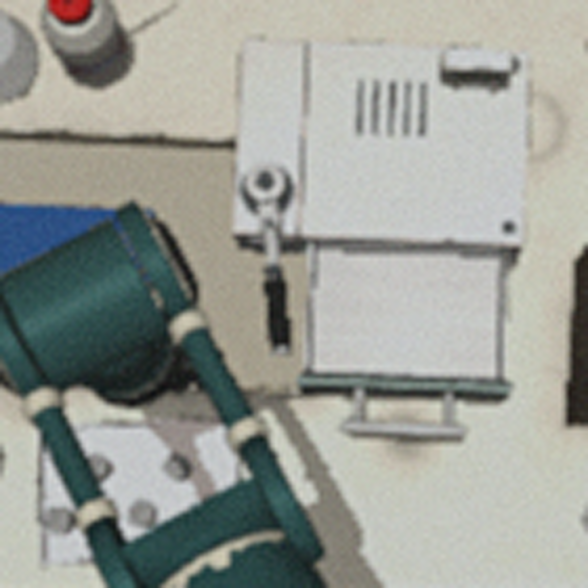

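View pics/h_s.png

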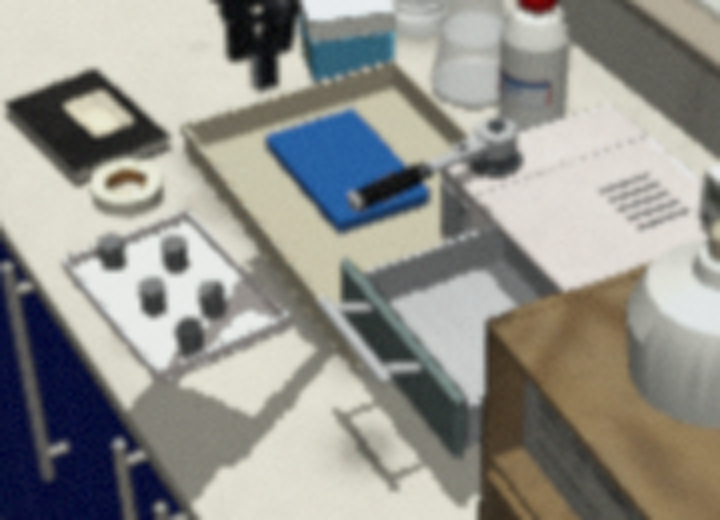

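```bash
python3 -c "
from h import *
to(.485,.332,.06)
for n in('scene','top'):
  P=cloud(n,load(n,'a')[1])
  m=(P[...,2]>.026)&(P[...,2]<.037)&(P[...,0]>.39)&(P[...,0]<.53)&(P[...,1]>.27)&(P[...,1]<.47)
  k,l,s,c=cv2.connectedComponentsWithStats(m.astype(np.uint8),connectivity=4)
  for i in range(1,k):
    if s[i,4]>4: print(n,s[i,4],((P[l==i].min(0)+P[l==i].max(0))/2).round(4),P[l==i].mean(0).round(4))
P=cloud('top',load('top','h')[1])
m=(abs(P[...,2]-.058)<.006)&(P[...,0]>.5)&(P[...,0]<.7)&(P[...,1]>0)&(P[...,1]<.22)
print(np.percentile(P[m],[1,99],axis=0).round(3),m.sum())
"
```

```text
t 8.95 shift cm [16.19, -0.01, -5.35] turn [-0.015, -0.011, -0.002] pos [0.5402 0.3299 0.2213] F [-0.1  0.2 -0. ] w 0.499
scene 26 [0.4353 0.4369 0.0307] [0.4352 0.4354 0.0298]
scene 22 [0.4834 0.4047 0.0298] [0.483  0.4026 0.0301]
scene 28 [0.4413 0.36   0.0297] [0.4426 0.3598 0.0299]
scene 28 [0.484  0.3302 0.0302] [0.4842 0.3286 0.0296]
scene 29 [0.4457 0.2968 0.0305] [0.4458 0.2954 0.0296]
top 24 [0.4831 0.3326 0.0315] [0.483  0.3332 0.0325]
top 27 [0.4809 0.4096 0.0313] [0.4822 0.4091 0.0313]
top 29 [0.4447 0.3014 0.0319] [0.4451 0.3002 0.031 ]
top 28 [0.4386 0.3663 0.0315] [0.4389 0.3658 0.0323]
top 29 [0.4344 0.4407 0.0315] [0.4335 0.4414 0.0322]
[[0.55  0.035 0.052]
 [0.688 0.209 0.064]] 1315
```

arm_command(
  series=[
    [[-0.015,-0.011,0,4,0,-2.6,0.5],[0,0,0,4,0,-2.6,0.5],[0,0,0,4,0,0,0.5],[0,0,0,3.4,0,0,0.5],[0,0,0,0,0,0,0.5]],
  ],
)

```text
time: 9.45
tool_pos: [0.4884, 0.3258, 0.0657]
tcp_rot: [0.02, 1.568, -0.018]
wrist_force: [-1.2, -0.5, -1.2]
width: 0.502
```

```bash
python3 -c "
from h import *
to(.484,.331,.00)
p,d=shot('scene','i');cv2.imwrite('pics/i_s.png',cv2.resize(p[130:230,220:340],None,fx=6,fy=6,interpolation=cv2.INTER_CUBIC))"
```

```text
t 9.45 shift cm [6.57, 0.5, -0.47] turn [-0.004, 0.003, -0.001] pos [0.4884 0.3258 0.0657] F [-1.2 -0.5 -1.2] w 0.502
```

View pics/i_s.png

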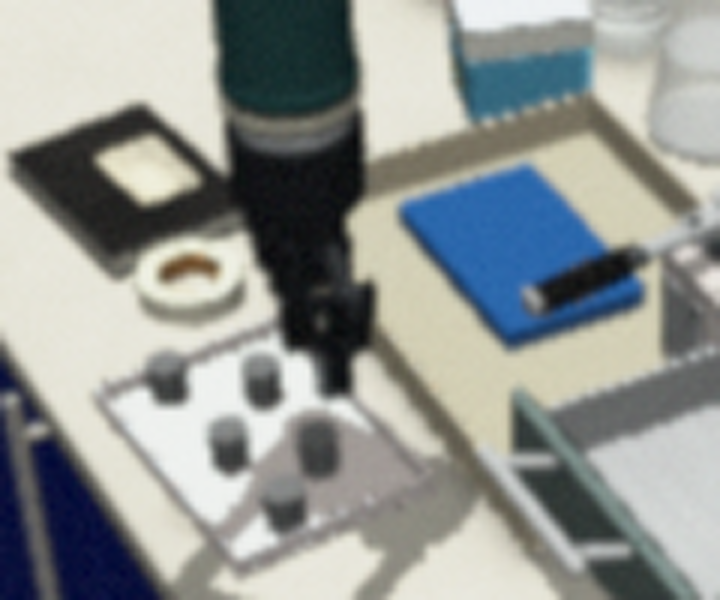

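arm_command(
  series=[
    [[0,0,0,1.5,0.5,-0.5,0.5],[0,0,0,1.7,0,0,0.5],[0,0,0,1.7,0,0,0.5],[0,0,0,1.4,0,0,0.5],[0,0,0,0,0,0,0.5]],
  ],
)

```text
time: 10.0
tool_pos: [0.4938, 0.3356, 0.012]
tcp_rot: [0.032, 1.551, -0.013]
wrist_force: [-0.2, 0.1, -1.3]
width: 0.501
```

```bash
python3 -c "
from h import *
to(.484,.331,.00)
p,d=shot('scene','j');cv2.imwrite('pics/j_s.png',cv2.resize(p[130:230,220:340],None,fx=6,fy=6,interpolation=cv2.INTER_CUBIC))"
```

```text
t 10.0 shift cm [1.17, -0.5, -0.99] turn [-0.009, 0.02, -0.012] pos [0.4938 0.3356 0.012 ] F [-0.2  0.1 -1.3] w 0.501
```

View pics/j_s.png

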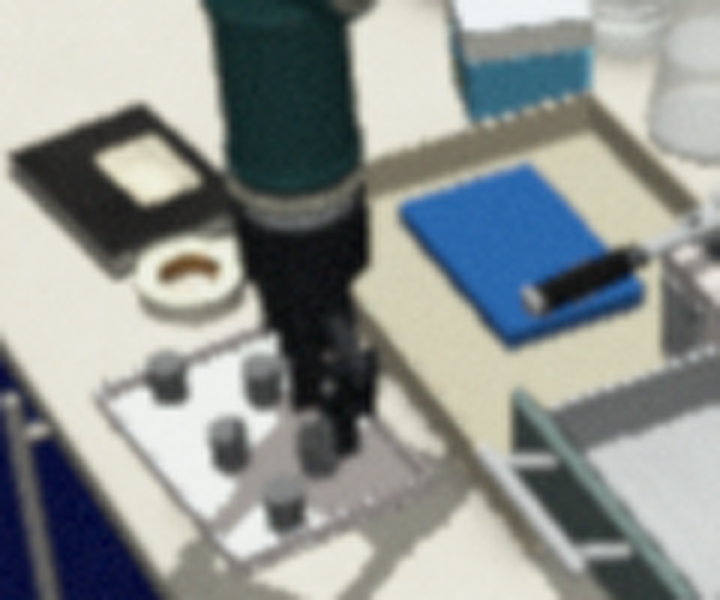

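arm_command(
  series=[
    [[0,0.02,-0.01,0,-0.4,-1.0,0.5],[0,0,0,0,0,0,0.5],[0,0,0,0,0,0,0.5]],
  ],
)

```text
time: 10.35
tool_pos: [0.4856, 0.3334, 0.0159]
tcp_rot: [0.026, 1.567, -0.019]
wrist_force: [0.6, -0.2, -0.8]
width: 0.499
```

```bash
python3 -c "
from h import *
to(.484,.331,.00)"
```

```text
t 10.35 shift cm [1.58, -0.25, -0.16] turn [-0.009, 0.003, -0.005] pos [0.4856 0.3334 0.0159] F [ 0.6 -0.2 -0.8] w 0.499
```

arm_command(
  series=[
    [[0,0,0,0.9,-0.2,-0.3,0.5],[0,0.005,0,0.8,0,-0.2,0.5],[0,0,0,0,0,0,0.5]],
  ],
)

```text
time: 10.65
tool_pos: [0.481, 0.332, -0.0011]
tcp_rot: [0.027, 1.57, -0.018]
wrist_force: [-0.6, -0.6, -0.1]
width: 0.5
```

```bash
python3 -c "
from h import *
to(.484,.331,.00)
p,d=shot('scene','k');cv2.imwrite('pics/k_s.png',cv2.resize(p[150:230,240:320],None,fx=8,fy=8,interpolation=cv2.INTER_CUBIC))"
```

```text
t 10.65 shift cm [-0.11, -0.09, 0.3] turn [-0.009, 0.0, -0.006] pos [ 0.481   0.332  -0.0011] F [-0.6 -0.6 -0.1] w 0.5
```

View pics/k_s.png

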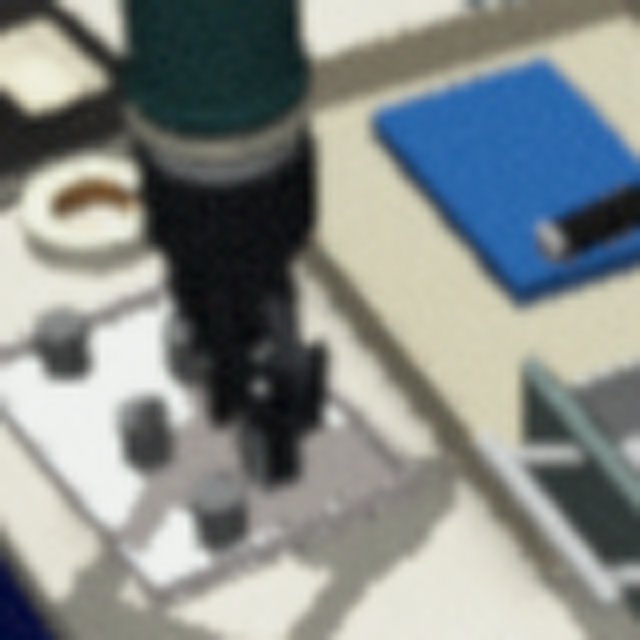

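Both fingers straddle s2. Close and lift.

arm_command(
  series=[
    [[0,0,0,0,0,0,0],[0,0,0,0,0,0,0],[0,0,0,0,0,0,0],[0,0,0,0,0,0,0],[0,0,0,-3,0,0,0],[0,0,0,-4,0,0,0],[0,0,0,0,0,0,0]],
  ],
  newtons=40,
)

```text
time: 11.4
tool_pos: [0.4804, 0.3311, 0.0696]
tcp_rot: [0.026, 1.573, -0.019]
wrist_force: [1.3, 0.7, 1.4]
width: 0.269
```

```bash
python3 -c "
from h import *
to(.625,.155,.155)
p,d=shot('scene','l');cv2.imwrite('pics/l_s.png',cv2.resize(p[130:230,240:320],None,fx=6,fy=6,interpolation=cv2.INTER_CUBIC))"
```

```text
t 11.4 shift cm [-8.65, -17.15, 14.94] turn [-0.009, -0.003, -0.004] pos [0.4804 0.3311 0.0696] F [1.3 0.7 1.4] w 0.269
```

View pics/l_s.png

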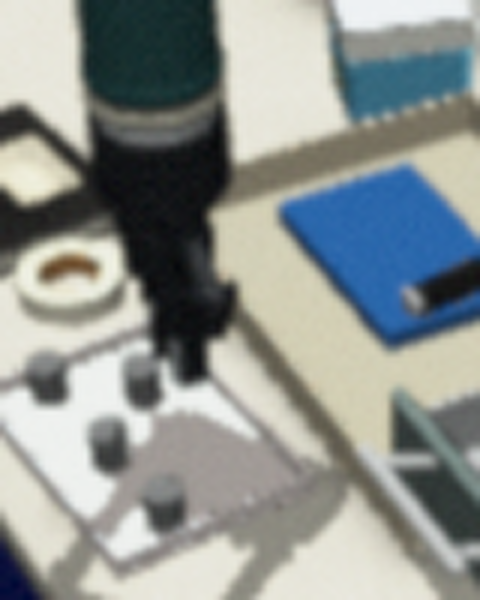

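arm_command(
  series=[
    [[0,0,0,-3,-4,0,0],[0,0,0,-3,-4,0,0],[0,0,0,-1,-4.5,1,0],[0,0,0,0,-4.5,3,0],[0,0,0,0,0,4.5,0],[0,0,0,0,0,4,0],[0,0,0,0,0,2,0],[0,0,0,0,0,0,0]],
  ],
)

```text
time: 12.25
tool_pos: [0.6153, 0.1516, 0.1263]
tcp_rot: [0.018, 1.589, -0.024]
wrist_force: [-0.2, -0.7, -0.7]
width: 0.265
```

```bash
python3 -c "
from h import *
to(.625,.155,.056)"
```

```text
t 12.25 shift cm [7.01, 0.39, 1.09] turn [-0.007, -0.018, 0.004] pos [0.6153 0.1516 0.1263] F [-0.2 -0.7 -0.7] w 0.265
```

arm_command(
  series=[
    [[0,-0.018,0,2,0.4,1,0],[0,0,0,2,0,0,0],[0,0,0,1.5,0,0,0],[0,0,0,0.9,0,0,0],[0,0,0,0,0,0,0]],
  ],
)

```text
time: 12.75
tool_pos: [0.6195, 0.1549, 0.0549]
tcp_rot: [0.017, 1.58, -0.025]
wrist_force: [-0.6, 0.1, 0.0]
width: 0.267
```

```bash
python3 -c "
from h import *
to(.625,.155,.056)"
```

```text
t 12.75 shift cm [-0.11, 0.03, 0.55] turn [-0.007, -0.009, 0.005] pos [0.6195 0.1549 0.0549] F [-0.6  0.1  0. ] w 0.267
```

Release, rise, return over the tray to s1.

arm_command(
  series=[
    [[0,0,0,0,0,0,0.4],[0,0,0,0,0,0,0.4],[0,0,0,-2,0,0,0.4],[0,0,0,-4,0,0,0.4],[0,0,0,-3,0,-4.5,0.5],[0,0,0,0,1,-4.5,0.5],[0,0,0,0,4.5,-4.5,0.5],[0,0,0,0,4.5,0,0.5],[0,0,0,0,4.5,0,0.5],[0,0,0,0,0,0,0.5]],
  ],
)

```text
time: 13.75
tool_pos: [0.5017, 0.2995, 0.1562]
tcp_rot: [0.026, 1.563, -0.023]
wrist_force: [1.3, -1.7, -0.8]
width: 0.501
```

```bash
python3 -c "
from h import *
to(.483,.407,.06)
p,d=shot('scene','m');cv2.imwrite('pics/m_s.png',cv2.resize(p[130:260,220:400],None,fx=4,fy=4,interpolation=cv2.INTER_CUBIC))"
```

```text
t 13.75 shift cm [9.63, 10.66, -2.28] turn [-0.011, 0.008, -0.002] pos [0.5017 0.2995 0.1562] F [ 1.3 -1.7 -0.8] w 0.501
```

View pics/m_s.png

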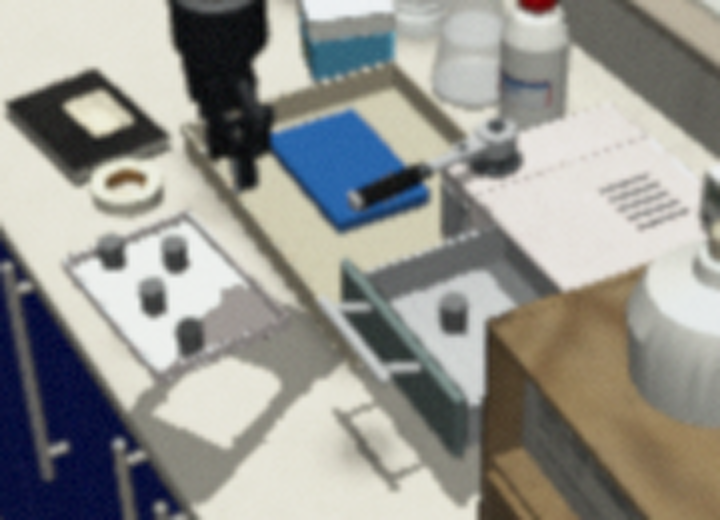

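arm_command(
  series=[
    [[0,0.008,0,2,4,-1,0.5],[0,0,0,3,4,-1,0.5],[0,0,0,3,2.5,-0.2,0.5],[0,0,0,1.5,0,0,0.5],[0,0,0,0,0,0,0.5]],
  ],
)

```text
time: 14.3
tool_pos: [0.4891, 0.4041, 0.0651]
tcp_rot: [0.03, 1.56, -0.024]
wrist_force: [-0.1, -0.4, -0.3]
width: 0.498
```

```bash
python3 -c "
from h import *
to(.483,.407,-.001)"
```

```text
t 14.3 shift cm [6.6, 0.24, -0.68] turn [-0.014, 0.01, -0.004] pos [0.4891 0.4041 0.0651] F [-0.1 -0.4 -0.3] w 0.498
```

arm_command(
  series=[
    [[-0.01,0.01,0,1.5,0.2,-0.8,0.5],[0,0,0,1.5,0,-0.2,0.5],[0,0,0,0.8,0,-0.1,0.5],[0,0,0,0,0,0,0.5]],
  ],
)

```text
time: 14.7
tool_pos: [0.4801, 0.4034, 0.0272]
tcp_rot: [0.026, 1.568, -0.018]
wrist_force: [-0.6, -0.3, 0.6]
width: 0.496
```

```bash
python3 -c "
from h import *
to(.483,.407,-.001)"
```

```text
t 14.7 shift cm [2.82, 0.35, 0.27] turn [-0.008, 0.002, -0.005] pos [0.4801 0.4034 0.0272] F [-0.6 -0.3  0.6] w 0.496
```

arm_command(
  series=[
    [[0,0,0,1.2,0.4,0.2,0.5],[0,0,0,1.2,0,0,0.5],[0,0,0,0.4,0,0,0.5],[0,0,0,0,0,0,0.5]],
  ],
)

```text
time: 15.1
tool_pos: [0.4838, 0.4078, -0.0021]
tcp_rot: [0.027, 1.567, -0.018]
wrist_force: [0.6, 0.1, 0.8]
width: 0.5
```

```bash
python3 -c "
from h import *
to(.483,.407,-.001)
p,d=shot('scene','n');cv2.imwrite('pics/n_s.png',cv2.resize(p[150:230,230:310],None,fx=7,fy=7,interpolation=cv2.INTER_CUBIC))"
```

```text
t 15.1 shift cm [-0.11, -0.08, -0.08] turn [-0.009, 0.004, -0.006] pos [ 0.4838  0.4078 -0.0021] F [0.6 0.1 0.8] w 0.5
```

View pics/n_s.png

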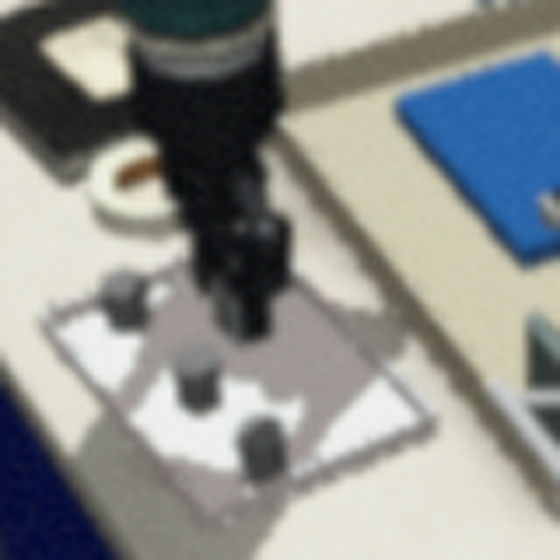

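arm_command(
  series=[
    [[0,0,0,0,0,0,0],[0,0,0,0,0,0,0],[0,0,0,0,0,0,0],[0,0,0,-3,0,0,0],[0,0,0,-4,0,0,0],[0,0,0,-3,-3,0,0],[0,0,0,-3,-4.5,0,0],[0,0,0,0,-4.5,0,0],[0,0,0,0,-4.5,0,0],[0,0,0,0,0,0,0]],
  ],
)

```text
time: 16.15
tool_pos: [0.4809, 0.2423, 0.1341]
tcp_rot: [0.025, 1.558, -0.012]
wrist_force: [0.5, 0.9, -0.3]
width: 0.27
```

```bash
python3 -c "
from h import *
to(.625,.105,.13)"
```

```text
t 16.15 shift cm [0.48, -13.39, 14.73] turn [-0.003, 0.013, -0.009] pos [0.4809 0.2423 0.1341] F [ 0.5  0.9 -0.3] w 0.27
```

arm_command(
  series=[
    [[0,0.013,0,0,-4.5,0,0],[0,0,0,0,-4.5,1,0],[0,0,0,0,-4.5,3,0],[0,0,0,0,0,4.5,0],[0,0,0,0,0,4.5,0],[0,0,0,0,0,2,0],[0,0,0,0,0,0,0]],
  ],
)

```text
time: 16.85
tool_pos: [0.632, 0.1042, 0.1365]
tcp_rot: [0.03, 1.563, -0.009]
wrist_force: [-0.4, 0.5, -0.3]
width: 0.266
```

```bash
python3 -c "
from h import *
to(.625,.105,.056)"
```

```text
t 16.85 shift cm [8.05, -0.04, -0.76] turn [-0.005, 0.008, -0.013] pos [0.632  0.1042 0.1365] F [-0.4  0.5 -0.3] w 0.266
```

arm_command(
  series=[
    [[0,0.008,-0.01,2,0,-0.8,0],[0,0,0,2,0,-0.1,0],[0,0,0,2,0,0,0],[0,0,0,1.4,0,0,0],[0,0,0,0,0,0,0]],
  ],
)

```text
time: 17.35
tool_pos: [0.6146, 0.1076, 0.0551]
tcp_rot: [0.019, 1.58, -0.016]
wrist_force: [-0.4, -0.6, -0.1]
width: 0.267
```

```bash
python3 -c "
from h import *
to(.625,.105,.056)"
```

```text
t 17.35 shift cm [-0.1, -0.24, 1.05] turn [-0.002, -0.009, -0.001] pos [0.6146 0.1076 0.0551] F [-0.4 -0.6 -0.1] w 0.267
```

arm_command(
  series=[
    [[0,0,0,0,0,0,0.35],[0,0,0,0,0,0,0.35],[0,0,0,-2,0,0,0.35],[0,0,0,-4,0,0,0.35],[0,0,0,-2,0,-4.5,0.5],[0,0,0,0,1,-4.5,0.5],[0,0,0,0,4.5,-4.5,0.5],[0,0,0,0,4.5,-3,0.5],[0,0,0,0,4.5,0,0.5],[0,0,0,0,4.5,0,0.5]],
  ],
)

```text
time: 18.35
tool_pos: [0.4653, 0.2914, 0.1494]
tcp_rot: [0.029, 1.561, -0.02]
wrist_force: [0.6, 0.6, 0.1]
width: 0.501
```

```bash
python3 -c "
from h import *
to(.441,.363,.06)
p,d=shot('scene','o');cv2.imwrite('pics/o_s.png',cv2.resize(p[130:260,220:400],None,fx=4,fy=4,interpolation=cv2.INTER_CUBIC))"
```

```text
t 18.35 shift cm [8.95, 7.02, -2.74] turn [-0.011, 0.009, -0.006] pos [0.4653 0.2914 0.1494] F [0.6 0.6 0.1] w 0.501
```

View pics/o_s.png

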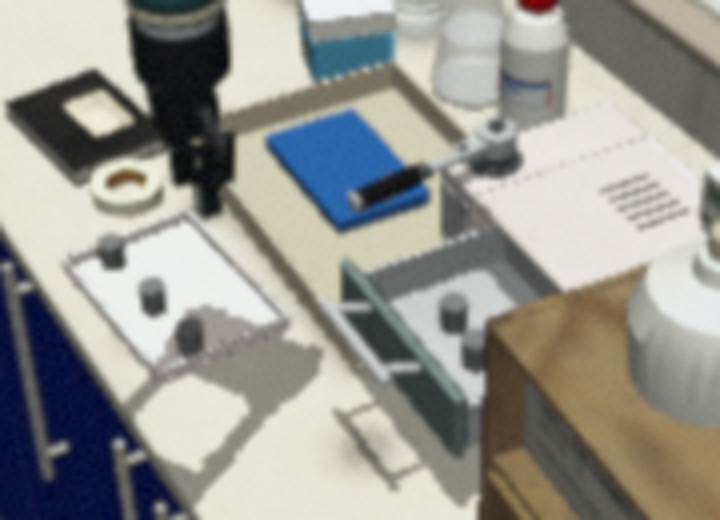

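Two stoppers stand in the drawer; remaining three unchanged. Next s3.

arm_command(
  series=[
    [[0,0.009,0,3,3.5,-1.4,0.5],[0,0,0,3,3.5,-1.4,0.5],[0,0,0,3,0.3,-0.3,0.5],[0,0,0,1.5,0,0,0.5],[0,0,0,0,0,0,0.5]],
  ],
)

```text
time: 18.9
tool_pos: [0.4431, 0.3819, 0.0543]
tcp_rot: [0.037, 1.553, 0.001]
wrist_force: [-0.1, -0.1, -0.4]
width: 0.503
```

```bash
python3 -c "
from h import *
to(.441,.363,-.001)"
```

```text
t 18.9 shift cm [5.48, -2.02, -0.26] turn [-0.003, 0.017, -0.024] pos [0.4431 0.3819 0.0543] F [-0.1 -0.1 -0.4] w 0.503
```

arm_command(
  series=[
    [[0,0.017,-0.02,0,-2,-0.3,0.5],[0,0,0,1.5,0,0,0.5],[0,0,0,1.0,0,0,0.5],[0,0,0,0,0,0,0.5]],
  ],
)

```text
time: 19.3
tool_pos: [0.4428, 0.361, 0.032]
tcp_rot: [0.025, 1.566, -0.014]
wrist_force: [0.0, 0.2, 0.0]
width: 0.497
```

```bash
python3 -c "
from h import *
to(.441,.363,-.001)"
```

```text
t 19.3 shift cm [3.3, 0.17, -0.2] turn [-0.005, 0.005, -0.007] pos [0.4428 0.361  0.032 ] F [0.  0.2 0. ] w 0.497
```

arm_command(
  series=[
    [[0,0.005,-0.005,1.2,0.1,-0.2,0.5],[0,0,0,1.2,0,0,0.5],[0,0,0,0.9,0,0,0.5],[0,0,0,0,0,0,0.5]],
  ],
)

```text
time: 19.7
tool_pos: [0.4416, 0.3623, -0.003]
tcp_rot: [0.022, 1.57, -0.018]
wrist_force: [-0.5, 0.7, -0.8]
width: 0.497
```

```bash
python3 -c "
from h import *
to(.441,.363,-.001)
p,d=shot('scene','p');cv2.imwrite('pics/p_s.png',cv2.resize(p[150:230,230:310],None,fx=7,fy=7,interpolation=cv2.INTER_CUBIC))"
```

```text
t 19.7 shift cm [-0.2, 0.07, -0.06] turn [-0.006, 0.001, -0.002] pos [ 0.4416  0.3623 -0.003 ] F [-0.5  0.7 -0.8] w 0.497
```

View pics/p_s.png

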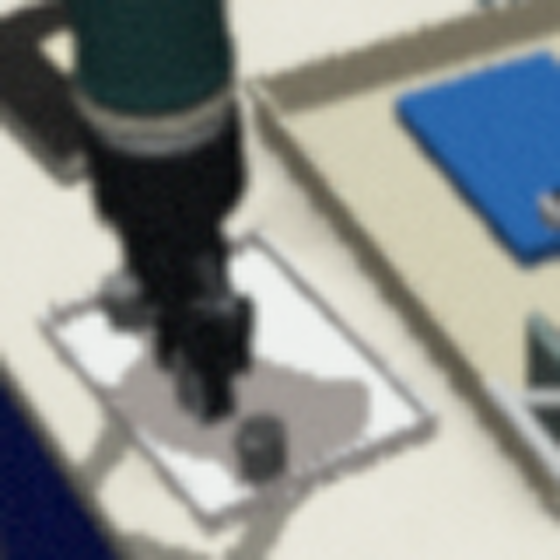

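arm_command(
  series=[
    [[0,0,0,0,0,0,0],[0,0,0,0,0,0,0],[0,0,0,0,0,0,0],[0,0,0,-3,0,0,0],[0,0,0,-4,0,0,0],[0,0,0,-3.5,-3,0,0],[0,0,0,-3.5,-4.5,0,0],[0,0,0,0,-4.5,0,0],[0,0,0,0,-4.5,1,0],[0,0,0,0,-4.5,3,0]],
  ],
)

```text
time: 20.75
tool_pos: [0.4755, 0.1604, 0.1424]
tcp_rot: [0.016, 1.561, -0.007]
wrist_force: [0.6, 0.4, -0.3]
width: 0.271
```

```bash
python3 -c "
from h import *
to(.62,.063,.13)"
```

```text
t 20.75 shift cm [1.32, -9.54, 14.58] turn [0.005, 0.01, -0.006] pos [0.4755 0.1604 0.1424] F [ 0.6  0.4 -0.3] w 0.271
```

arm_command(
  series=[
    [[0,0.01,0,0,-4,2,0],[0,0,0,0,-3.5,3,0],[0,0,0,0,0,3,0],[0,0,0,0,0,2.5,0],[0,0,0,0,0,0,0]],
  ],
)

```text
time: 21.25
tool_pos: [0.5862, 0.0733, 0.1471]
tcp_rot: [0.023, 1.561, -0.013]
wrist_force: [-0.0, 0.3, 0.3]
width: 0.268
```

```bash
python3 -c "
from h import *
to(.58,.08,.056)"
```

```text
t 21.25 shift cm [9.11, 0.6, -0.73] turn [-0.003, 0.01, -0.006] pos [0.5862 0.0733 0.1471] F [-0.   0.3  0.3] w 0.268
```

arm_command(
  series=[
    [[0,0.01,0,2,0.6,-0.6,0],[0,0,0,2.5,0,0,0],[0,0,0,2,0,0,0],[0,0,0,1.5,0,0,0],[0,0,0,0,0,0,0]],
  ],
)

```text
time: 21.75
tool_pos: [0.5738, 0.0827, 0.0602]
tcp_rot: [0.022, 1.578, -0.012]
wrist_force: [-0.9, 0.2, -0.4]
width: 0.266
```

```bash
python3 -c "
from h import *
to(.58,.08,.056)"
```

```text
t 21.75 shift cm [0.41, -0.26, 0.63] turn [-0.002, -0.007, -0.007] pos [0.5738 0.0827 0.0602] F [-0.9  0.2 -0.4] w 0.266
```

arm_command(
  series=[
    [[0,0,0,0.4,0,0.2,0],[0,0,0,0,0,0,0.35],[0,0,0,0,0,0,0.35],[0,0,0,-2,0,0,0.35],[0,0,0,-4,0,0,0.35],[0,0,0,-3,0,-4,0.4],[0,0,0,0,1,-4.5,0.4],[0,0,0,0,4.5,-4.5,0.4],[0,0,0,0,4.5,0,0.4],[0,0,0,0,4.5,0,0.4]],
  ],
)

```text
time: 22.75
tool_pos: [0.4563, 0.222, 0.1567]
tcp_rot: [0.03, 1.566, -0.016]
wrist_force: [0.6, -0.2, 0.3]
width: 0.401
```

arm_command(
  series=[
    [[0.145,0,0,0,0,0,0.43],[0.145,0,0,0,0,0,0.43],[0.145,0,0,0,0,0,0.43],[0.145,0,0,0,0,0,0.43],[0.145,0,0,0,0,0,0.43],[0.145,0,0,0,0,0,0.43],[0.145,0,0,0,0,0,0.43],[0.145,0,0,0,0,0,0.43],[0.145,0,0,0,0,0,0.43],[0.145,0,0,0,0,0,0.43]],
  ],
)

```text
time: 23.75
tool_pos: [0.4609, 0.2323, 0.1704]
tcp_rot: [1.201, 1.226, -1.143]
wrist_force: [-0.2, -0.1, -0.2]
width: 0.429
```

```bash
python3 -c "
from h import *
to(.446,.299,.06,yaw=-1.57)
p,d=shot('scene','q');cv2.imwrite('pics/q_s.png',cv2.resize(p[130:260,220:400],None,fx=4,fy=4,interpolation=cv2.INTER_CUBIC))"
```

```text
t 23.75 shift cm [11.14, -1.48, -6.51] turn [0.048, -0.02, -0.028] pos [0.4609 0.2323 0.1704] F [-0.2 -0.1 -0.2] w 0.429
```

View pics/q_s.png

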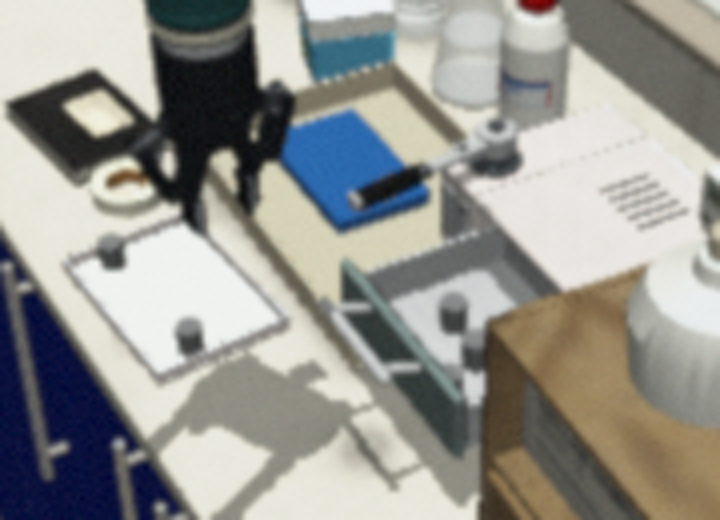

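arm_command(
  series=[
    [[0.045,-0.02,-0.025,3,-0.7,-3,0.43],[0,0,0,3,-0.7,-3,0.43],[0,0,0,3,0,-0.4,0.43],[0,0,0,1.5,0,0,0.43],[0,0,0,0,0,0,0.43]],
  ],
)

```text
time: 24.3
tool_pos: [0.4526, 0.3018, 0.0705]
tcp_rot: [1.217, 1.206, -1.188]
wrist_force: [-0.3, -1.5, -0.5]
width: 0.434
```

```bash
python3 -c "
from h import *
to(.446,.299,-.001,yaw=-1.57)
p,d=shot('top','q');cv2.imwrite('pics/q_t.png',cv2.resize(p[120:260,230:370],None,fx=4.2,fy=4.2,interpolation=cv2.INTER_CUBIC))"
```

```text
t 24.3 shift cm [7.13, -0.79, 0.33] turn [0.007, -0.007, -0.017] pos [0.4526 0.3018 0.0705] F [-0.3 -1.5 -0.5] w 0.434
```

View pics/q_t.png

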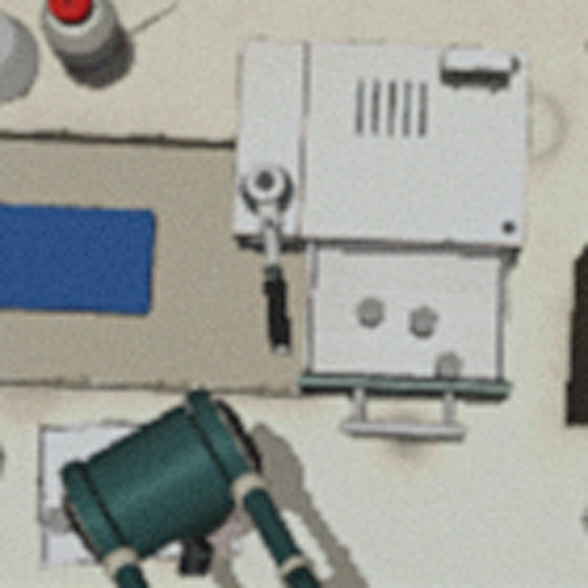

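Three in the drawer at crop (371,311), (423,321), (448,364). Descend on s4.

arm_command(
  series=[
    [[0,-0.007,-0.017,2,-0.7,0.3,0.43],[0,0,0,1.5,0,0,0.43],[0,0,0,0.8,0,0,0.43],[0,0,0,0,0,0,0.43]],
  ],
)

```text
time: 24.75
tool_pos: [0.4491, 0.2997, 0.0299]
tcp_rot: [1.208, 1.212, -1.197]
wrist_force: [-0.1, -0.2, 0.3]
width: 0.428
```

```bash
python3 -c "
from h import *
to(.446,.299,-.001,yaw=-1.57)"
```

```text
t 24.75 shift cm [3.08, -0.32, 0.08] turn [0.008, -0.004, -0.005] pos [0.4491 0.2997 0.0299] F [-0.1 -0.2  0.3] w 0.428
```

arm_command(
  series=[
    [[0,-0.005,-0.005,0.8,-0.4,0,0.43],[0,0,0,0.6,0,0,0.43],[0,0,0,0,0,0,0.43]],
  ],
)

```text
time: 25.05
tool_pos: [0.4457, 0.2998, 0.016]
tcp_rot: [1.203, 1.212, -1.202]
wrist_force: [0.0, 0.2, 0.6]
width: 0.426
```

```bash
python3 -c "
from h import *
to(.446,.299,-.001,yaw=-1.57)
p,d=shot('scene','r');cv2.imwrite('pics/r_s.png',cv2.resize(p[160:230,240:310],None,fx=8,fy=8,interpolation=cv2.INTER_CUBIC))"
```

```text
t 25.05 shift cm [1.7, 0.02, 0.08] turn [0.008, 0.001, -0.002] pos [0.4457 0.2998 0.016 ] F [0.  0.2 0.6] w 0.426
```

View pics/r_s.png

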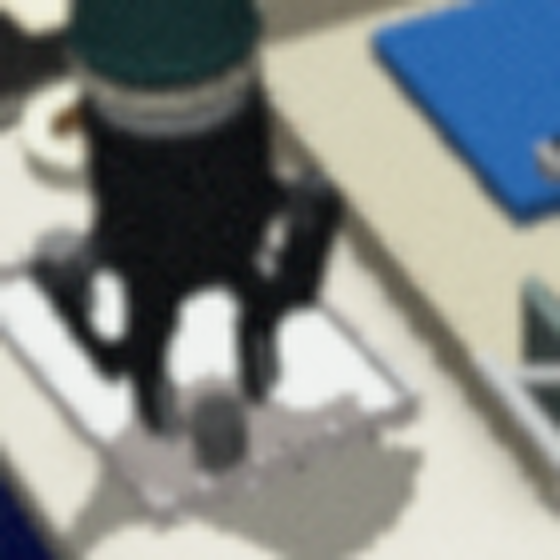

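arm_command(
  series=[
    [[0,0,0,0.8,0.1,0.4,0.43],[0,0,0,0.8,0,0,0.43],[0,0,0,0,0,0,0.43],[0,0,0,0,0,0,0],[0,0,0,0,0,0,0],[0,0,0,0,0,0,0]],
  ],
)

```text
time: 25.7
tool_pos: [0.4481, 0.2961, -0.0001]
tcp_rot: [1.205, 1.211, -1.2]
wrist_force: [0.1, 0.1, -0.4]
width: 0.265
```

```bash
python3 -c "
from h import *
to(.446,.299,-.001,yaw=-1.57)"
```

```text
t 25.7 shift cm [0.09, -0.21, -0.29] turn [0.008, -0.001, -0.004] pos [ 4.481e-01  2.961e-01 -1.000e-04] F [ 0.1  0.1 -0.4] w 0.265
```

arm_command(
  series=[
    [[0,0,0,-3,0,0,0],[0,0,0,-4,0,0,0],[0,0,0,-4,0,3,0],[0,0,0,-3,0,4.5,0],[0,0,0,0,0,4.5,0],[0,0,0,0,2,4.5,0],[0,0,0,0,4,4.5,0],[0,0,0,0,4.5,2,0],[0,0,0,0,4.5,0,0],[0,0,0,0,3,0,0]],
  ],
)

```text
time: 26.7
tool_pos: [0.6261, 0.0708, 0.1477]
tcp_rot: [1.204, 1.207, -1.193]
wrist_force: [0.4, 0.2, -0.2]
width: 0.264
```

```bash
python3 -c "
from h import *
to(.635,.066,.13,yaw=-1.57)"
```

```text
t 26.7 shift cm [1.78, 0.87, 0.48] turn [0.012, 0.001, -0.01] pos [0.6261 0.0708 0.1477] F [ 0.4  0.2 -0.2] w 0.264
```

arm_command(
  series=[
    [[0,0,-0.01,2,0.8,0.5,0],[0,0,0,2,0.1,0,0],[0,0,0,2,0,0,0],[0,0,0,1,0,0,0],[0,0,0,0,0,0,0]],
  ],
)

```text
time: 27.2
tool_pos: [0.643, 0.0641, 0.0769]
tcp_rot: [1.204, 1.209, -1.198]
wrist_force: [0.3, 0.1, -0.0]
width: 0.27
```

```bash
python3 -c "
from h import *
to(.635,.066,.056,yaw=-1.57)"
```

```text
t 27.2 shift cm [2.08, -0.82, -0.2] turn [0.009, 0.001, -0.006] pos [0.643  0.0641 0.0769] F [ 0.3  0.1 -0. ] w 0.27
```

arm_command(
  series=[
    [[0,0,0,1,-0.9,0,0],[0,0,0,0.9,0,0,0],[0,0,0,0,0,0,0]],
  ],
)

```text
time: 27.5
tool_pos: [0.6417, 0.0649, 0.0761]
tcp_rot: [1.213, 1.196, -1.183]
wrist_force: [0.9, 0.1, -0.7]
width: 0.26
```

```bash
python3 -c "
from h import *
to(.635,.066,.056,yaw=-1.57)"
```

```text
t 27.5 shift cm [1.99, -0.72, -0.12] turn [0.01, 0.0, -0.025] pos [0.6417 0.0649 0.0761] F [ 0.9  0.1 -0.7] w 0.26
```

arm_command(
  series=[
    [[0,0,-0.025,-3,-1,0,0],[0,0,0,-4,-3,0,0],[-0.145,0,0,0,0,0,0],[-0.145,0,0,0,0,0,0],[-0.145,0,0,0,0,0,0],[-0.145,0,0,0,0,0,0],[-0.145,0,0,0,0,0,0],[-0.145,0,0,0,0,0,0],[-0.145,0,0,0,0,0,0],[-0.145,0,0,0,0,0,0]],
  ],
)

```text
time: 28.5
tool_pos: [0.6014, 0.0669, 0.1647]
tcp_rot: [0.286, 1.529, -0.277]
wrist_force: [-1.3, 0.5, -0.4]
width: 0.259
```

arm_command(
  series=[
    [[-0.145,0,0,0,0,0,0],[-0.145,0,0,0,0,0,0],[-0.1,0,0,0,0,0,0],[0,0,0,0,0,0,0]],
  ],
)

```text
time: 28.9
tool_pos: [0.601, 0.0677, 0.1693]
tcp_rot: [-0.035, 1.539, 0.037]
wrist_force: [-0.8, -1.0, -0.0]
width: 0.262
```

```bash
python3 -c "
from h import *
to(.58,.135,.056)
p,d=shot('top','s');cv2.imwrite('pics/s_t.png',cv2.resize(p[120:260,230:370],None,fx=4.2,fy=4.2,interpolation=cv2.INTER_CUBIC))
p,d=shot('scene','s');cv2.imwrite('pics/s_s.png',cv2.resize(p[130:260,220:400],None,fx=4,fy=4,interpolation=cv2.INTER_CUBIC))"
```

```text
t 28.9 shift cm [11.27, 6.81, -2.14] turn [0.066, 0.031, -0.002] pos [0.601  0.0677 0.1693] F [-0.8 -1.  -0. ] w 0.262
```

View pics/s_s.png

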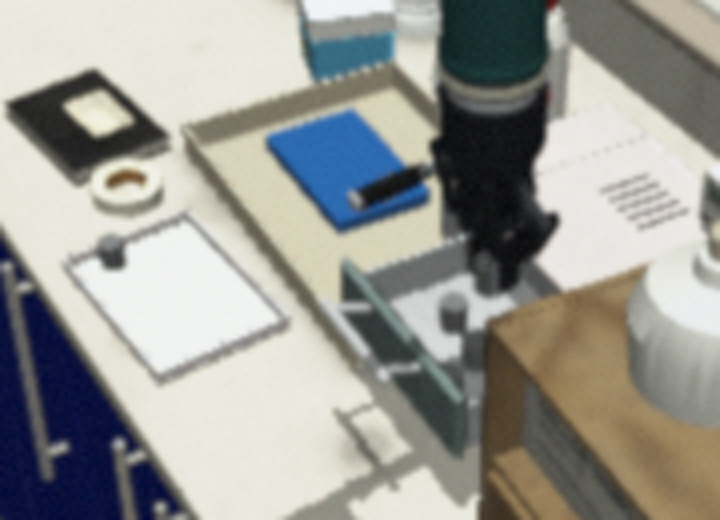

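arm_command(
  series=[
    [[0.066,0.031,0,2,3.4,-1,0],[0,0,0,3,3.4,-1,0],[0,0,0,2,0,0,0],[0,0,0,1.5,0,0,0],[0,0,0,0,0,0,0]],
  ],
)

```text
time: 29.5
tool_pos: [0.5833, 0.1377, 0.0851]
tcp_rot: [0.031, 1.563, -0.027]
wrist_force: [-0.2, 0.0, -1.6]
width: 0.264
```

```bash
python3 -c "
from h import *
to(.58,.135,.056)"
```

```text
t 29.5 shift cm [2.91, -0.29, -0.34] turn [-0.017, 0.007, -0.003] pos [0.5833 0.1377 0.0851] F [-0.2  0.  -1.6] w 0.264
```

arm_command(
  series=[
    [[-0.015,0.007,0,1,-0.3,-0.4,0],[0,0,0,1,0,0,0],[0,0,0,0.7,0,0,0],[0,0,0,0,0,0,0]],
  ],
)

```text
time: 29.9
tool_pos: [0.5811, 0.1332, 0.0583]
tcp_rot: [0.022, 1.567, -0.017]
wrist_force: [0.4, -0.8, 0.5]
width: 0.259
```

```bash
python3 -c "
from h import *
to(.58,.135,.056)"
```

```text
t 29.9 shift cm [0.23, 0.18, -0.11] turn [-0.005, 0.003, -0.003] pos [0.5811 0.1332 0.0583] F [ 0.4 -0.8  0.5] w 0.259
```

arm_command(
  series=[
    [[0,0,0,0.2,0,0,0.35],[0,0,0,0,0,0,0.35],[0,0,0,-2,0,0,0.35],[0,0,0,-4,0,0,0.35],[0,0,0,-3,0,-4,0.43],[0,0,0,0,2,-4.5,0.43],[0,0,0,0,4.5,-4.5,0.43],[0.145,0,0,0,4.5,0,0.43],[0.145,0,0,0,4.5,0,0.43],[0.145,0,0,0,4.5,0,0.43]],
  ],
)

```text
time: 30.9
tool_pos: [0.4826, 0.3231, 0.1544]
tcp_rot: [0.379, 1.528, -0.367]
wrist_force: [1.1, -1.2, -0.4]
width: 0.431
```

arm_command(
  series=[
    [[0.145,0,0,0,4,0,0.43],[0.145,0,0,0,4,0,0.43],[0.145,0,0,0,0,0,0.43],[0.145,0,0,0,0,0,0.43],[0.145,0,0,0,0,0,0.43],[0.145,0,0,0,0,0,0.43],[0.145,0,0,0,0,0,0.43],[0.145,0,0,0,0,0,0.43]],
  ],
)

```text
time: 31.7
tool_pos: [0.5284, 0.4044, 0.1597]
tcp_rot: [1.305, 1.153, -1.264]
wrist_force: [0.3, -0.5, 0.2]
width: 0.431
```

```bash
python3 -c "
from h import *
to(.435,.439,.06,yaw=-1.57)
p,d=shot('scene','t');cv2.imwrite('pics/t_s.png',cv2.resize(p[130:260,220:400],None,fx=4,fy=4,interpolation=cv2.INTER_CUBIC))
p,d=shot('top','t');cv2.imwrite('pics/t_t.png',cv2.resize(p[120:260,230:370],None,fx=4.2,fy=4.2,interpolation=cv2.INTER_CUBIC))"
```

```text
t 31.7 shift cm [9.82, -9.84, -2.32] turn [-0.105, -0.014, -0.02] pos [0.5284 0.4044 0.1597] F [ 0.3 -0.5  0.2] w 0.431
```

View pics/t_s.png

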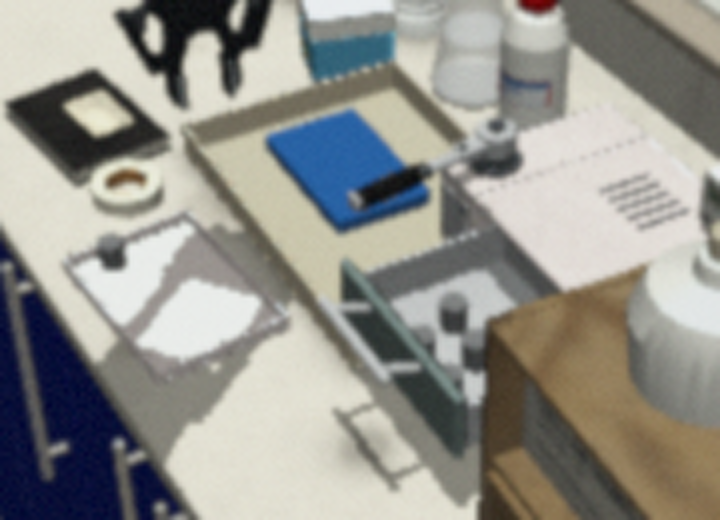

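View pics/t_t.png

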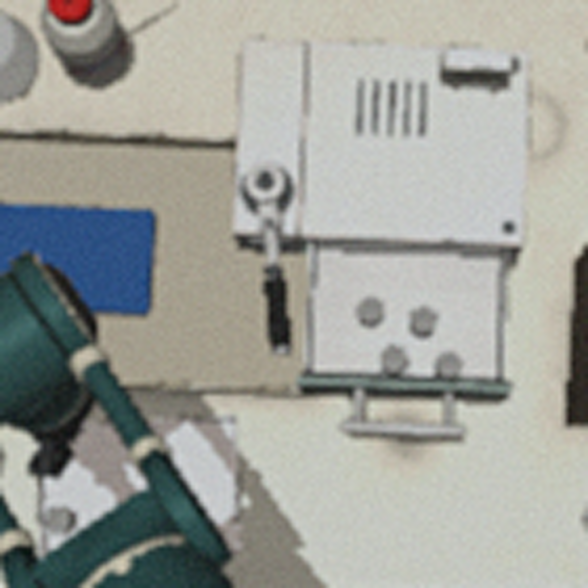

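Four in the drawer, s5 still at crop (60,518). Approach s5.

arm_command(
  series=[
    [[-0.1,-0.014,-0.02,3,-4.5,-2,0.43],[0,0,0,3,-4.5,-1,0.43],[0,0,0,3,-1,0,0.43],[0,0,0,0.5,0,0,0.43],[0,0,0,0,0,0,0.43]],
  ],
)

```text
time: 32.3
tool_pos: [0.4384, 0.4385, 0.07]
tcp_rot: [1.201, 1.217, -1.185]
wrist_force: [-0.3, -0.3, 0.2]
width: 0.432
```

```bash
python3 -c "
from h import *
to(.435,.439,-.001,yaw=-1.57)"
```

```text
t 32.3 shift cm [7.1, -0.39, -0.02] turn [0.021, -0.005, -0.008] pos [0.4384 0.4385 0.07  ] F [-0.3 -0.3  0.2] w 0.432
```

arm_command(
  series=[
    [[0.02,-0.005,-0.008,2,-0.4,0,0.43],[0,0,0,2,0,0,0.43],[0,0,0,1,0,0,0.43],[0,0,0,0,0,0,0.43]],
  ],
)

```text
time: 32.7
tool_pos: [0.4407, 0.441, 0.0221]
tcp_rot: [1.217, 1.208, -1.203]
wrist_force: [0.3, -0.3, -0.4]
width: 0.431
```

```bash
python3 -c "
from h import *
to(.435,.439,-.001,yaw=-1.57)
p,d=shot('scene','u');cv2.imwrite('pics/u_s.png',cv2.resize(p[150:220,220:290],None,fx=8,fy=8,interpolation=cv2.INTER_CUBIC))"
```

```text
t 32.7 shift cm [2.3, -0.58, 0.21] turn [-0.002, -0.006, -0.006] pos [0.4407 0.441  0.0221] F [ 0.3 -0.3 -0.4] w 0.431
```

View pics/u_s.png

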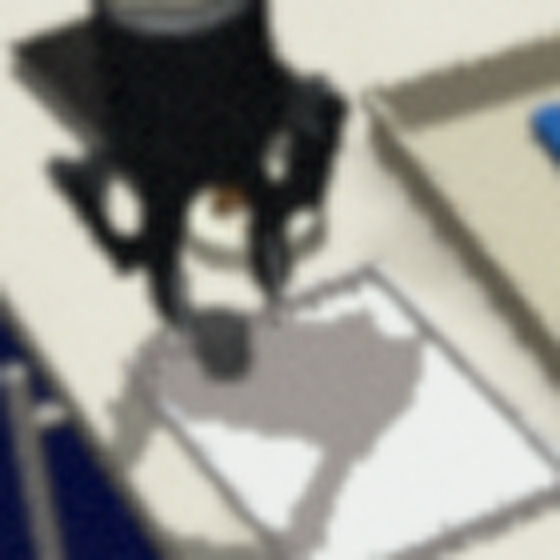

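arm_command(
  series=[
    [[0,-0.006,-0.006,0.3,-0.6,0.3,0.43],[0,0,0,0.9,0,0,0.43],[0,0,0,0.9,0,0,0.43],[0,0,0,0,0,0,0.43]],
  ],
)

```text
time: 33.15
tool_pos: [0.437, 0.4394, 0.003]
tcp_rot: [1.215, 1.208, -1.206]
wrist_force: [-0.8, -1.3, 0.2]
width: 0.431
```

```bash
python3 -c "
from h import *
to(.435,.439,-.001,yaw=-1.57)
p,d=shot('scene','v');cv2.imwrite('pics/v_s.png',cv2.resize(p[150:220,220:290],None,fx=8,fy=8,interpolation=cv2.INTER_CUBIC))"
```

```text
t 33.15 shift cm [0.39, -0.21, 0.04] turn [-0.003, -0.003, -0.004] pos [0.437  0.4394 0.003 ] F [-0.8 -1.3  0.2] w 0.431
```

View pics/v_s.png

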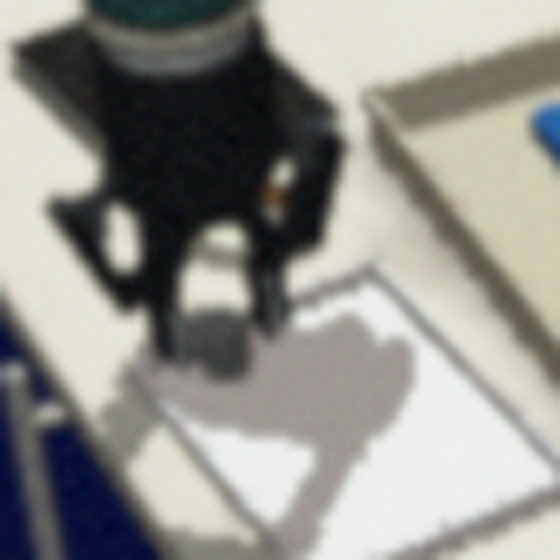

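arm_command(
  series=[
    [[0,0,0,0.3,0,0.3,0.43],[0,0,0,0,0,0,0],[0,0,0,0,0,0,0],[0,0,0,0,0,0,0],[0,0,0,-3,0,0,0],[0,0,0,-4,0,0,0],[-0.145,0,0,-4,0,0,0],[-0.145,0,0,-3,0,0,0],[-0.145,0,0,0,0,0,0],[-0.145,0,0,0,0,0,0]],
  ],
)

```text
time: 34.2
tool_pos: [0.4364, 0.4358, 0.1463]
tcp_rot: [0.764, 1.432, -0.755]
wrist_force: [0.5, -0.3, -0.4]
width: 0.272
```

arm_command(
  series=[
    [[-0.145,0,0,0,0,0,0],[-0.145,0,0,0,0,0,0],[-0.145,0,0,0,0,0,0],[-0.145,0,0,0,0,0,0],[-0.145,0,0,0,0,0,0],[-0.145,0,0,0,0,0,0],[-0.1,0,0,0,0,0,0]],
  ],
)

```text
time: 34.9
tool_pos: [0.4375, 0.4371, 0.1502]
tcp_rot: [-0.018, 1.561, 0.03]
wrist_force: [0.3, 0.1, -0.0]
width: 0.264
```

```bash
python3 -c "
from h import *
to(.648,.13,.14)"
```

```text
t 34.9 shift cm [0.96, -31.36, 20.08] turn [0.051, 0.009, -0.008] pos [0.4375 0.4371 0.1502] F [ 0.3  0.1 -0. ] w 0.264
```

arm_command(
  series=[
    [[0.05,0.009,0,0,-4.5,0,0],[0,0,0,0,-4.5,0,0],[0,0,0,0,-4.5,0,0],[0,0,0,0,-4.5,0,0],[0,0,0,0,-4.5,1,0],[0,0,0,0,-4.5,3,0],[0,0,0,0,-4,4,0],[0,0,0,0,0,4.5,0],[0,0,0,0,0,4,0],[0,0,0,0,0,0,0]],
  ],
)

```text
time: 35.9
tool_pos: [0.5976, 0.1238, 0.1503]
tcp_rot: [0.021, 1.563, -0.003]
wrist_force: [0.2, 1.0, 0.1]
width: 0.264
```

```bash
python3 -c "
from h import *
to(.648,.13,.064)"
```

```text
t 35.9 shift cm [8.68, 0.6, 4.96] turn [0.005, 0.008, -0.012] pos [0.5976 0.1238 0.1503] F [0.2 1.  0.1] w 0.264
```

arm_command(
  series=[
    [[0,0.008,-0.01,2,0.6,2.5,0],[0,0,0,2,0,2.5,0],[0,0,0,2,0,0,0],[0,0,0,0.5,0,0,0],[0,0,0,0,0,0,0]],
  ],
)

```text
time: 36.4
tool_pos: [0.6489, 0.1295, 0.0851]
tcp_rot: [0.014, 1.571, -0.011]
wrist_force: [-0.2, -1.6, -0.0]
width: 0.27
```

```bash
python3 -c "
from h import *
to(.648,.13,.060)"
```

```text
t 36.4 shift cm [2.51, 0.04, -0.09] turn [0.004, -0.0, -0.002] pos [0.6489 0.1295 0.0851] F [-0.2 -1.6 -0. ] w 0.27
```

arm_command(
  series=[
    [[0,0,0,1.2,0,0,0],[0,0,0,1.2,0,0,0],[0,0,0,0,0,0,0]],
  ],
)

```text
time: 36.7
tool_pos: [0.6484, 0.1302, 0.0619]
tcp_rot: [0.014, 1.568, -0.01]
wrist_force: [-0.1, -0.1, -0.0]
width: 0.267
```

```bash
python3 -c "
from h import *
to(.648,.13,.060)"
```

```text
t 36.7 shift cm [0.19, -0.02, -0.04] turn [0.005, 0.002, -0.002] pos [0.6484 0.1302 0.0619] F [-0.1 -0.1 -0. ] w 0.267
```

arm_command(
  series=[
    [[0,0,0,0.5,0,0,0],[0,0,0,0,0,0,0.35],[0,0,0,0,0,0,0.35],[0,0,0,-2,0,0,0.35],[0,0,0,-4,0,0,0.35],[0,0,0,-3,0,-4,0],[0,0,0,0,0,-4.5,0],[0,0,0,0,0,-4.5,0],[0,0,0,0,0,-4.5,0],[0,0,0,0,0,-4,0]],
  ],
)

```text
time: 37.7
tool_pos: [0.4355, 0.1338, 0.1531]
tcp_rot: [0.018, 1.556, -0.01]
wrist_force: [0.6, 0.5, 0.2]
width: -0.002
```

```bash
python3 -c "
from h import *
to(.48,.12,.09)
p,d=shot('scene','w');cv2.imwrite('pics/w_s.png',cv2.resize(p[130:260,220:400],None,fx=4,fy=4,interpolation=cv2.INTER_CUBIC))
p,d=shot('top','w');cv2.imwrite('pics/w_t.png',cv2.resize(p[120:260,230:370],None,fx=4.2,fy=4.2,interpolation=cv2.INTER_CUBIC))"
```

```text
t 37.7 shift cm [6.36, -1.34, 4.38] turn [0.002, 0.015, -0.005] pos [0.4355 0.1338 0.1531] F [0.6 0.5 0.2] w -0.002
```

View pics/w_s.png

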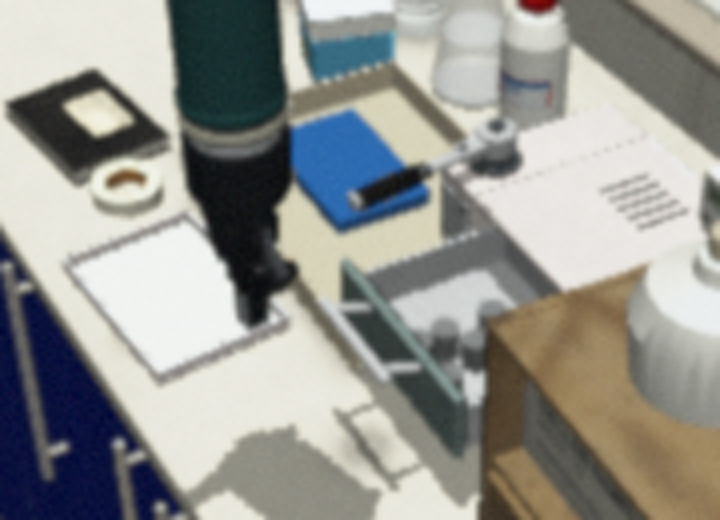

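View pics/w_t.png

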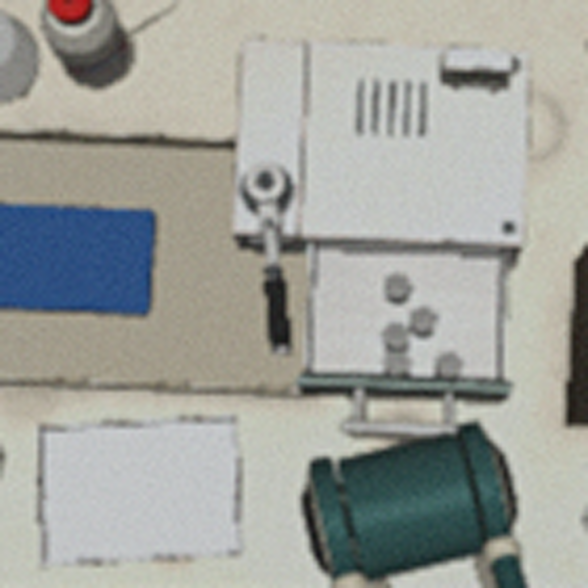

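arm_command(
  series=[
    [[0,0.015,0,2,-1,2,0],[0,0,0,2,0,1,0],[0,0,0,2,0,0,0],[0,0,0,0.2,0,0,0],[0,0,0,0,0,0,0]],
  ],
)

```text
time: 38.3
tool_pos: [0.468, 0.1241, 0.0937]
tcp_rot: [0.018, 1.562, -0.006]
wrist_force: [0.1, 0.4, 1.1]
width: 0.001
```

```bash
python3 -c "
from h import *
to(.48,.123,.09)"
```

```text
t 38.3 shift cm [0.37, -0.1, 1.2] turn [0.005, 0.008, -0.007] pos [0.468  0.1241 0.0937] F [0.1 0.4 1.1] w 0.001
```

arm_command(
  series=[
    [[0,0.008,0,0.2,0,1,0],[0,0,0,0,0,1,0],[0,0,0,0,0,1,0],[0,0,0,0,0,1,0]],
  ],
)

```text
time: 38.7
tool_pos: [0.5116, 0.1239, 0.0943]
tcp_rot: [0.017, 1.569, -0.005]
wrist_force: [-1.6, -0.5, -1.5]
width: -0.001
```

arm_command(
  series=[
    [[0,0,0,0,0,1.2,0],[0,0,0,0,0,1.2,0],[0,0,0,0,0,1.2,0],[0,0,0,0,0,1.2,0]],
  ],
)

```text
time: 39.1
tool_pos: [0.5635, 0.1223, 0.0942]
tcp_rot: [0.016, 1.571, -0.006]
wrist_force: [-2.3, -1.3, 0.4]
width: -0.0
```

arm_command(
  series=[
    [[0,0,0,0,0,1.2,0],[0,0,0,0,0,1.2,0],[0,0,0,0,0,1,0]],
  ],
)

```text
time: 39.4
tool_pos: [0.6013, 0.1215, 0.0942]
tcp_rot: [0.016, 1.571, -0.007]
wrist_force: [-2.9, -2.4, -0.1]
width: 0.002
```

arm_command(
  series=[
    [[0,0,0,0,0,0.8,0],[0,0,0,0,0,0.6,0],[0,0,0,0,0,0.5,0]],
  ],
)

```text
time: 39.7
tool_pos: [0.6186, 0.1213, 0.0938]
tcp_rot: [0.017, 1.58, -0.007]
wrist_force: [-24.4, -0.5, 16.7]
width: 0.002
```

arm_command(
  series=[
    [[0,0,0,0,0,-2,0],[0,0,0,0,0,-4.5,0],[0,0,0,0,0,-4,0],[0,0,0,-1,2,-3,0],[0,0,0,0,0,0,0]],
  ],
)

```text
time: 40.2
tool_pos: [0.4839, 0.1451, 0.1059]
tcp_rot: [0.021, 1.574, -0.006]
wrist_force: [0.9, 0.2, 0.8]
width: 0.001
```

```bash
python3 -c "
from h import *
to(.52,.20,.13)
p,d=shot('scene','x');cv2.imwrite('pics/x_s.png',cv2.resize(p[130:260,220:400],None,fx=4,fy=4,interpolation=cv2.INTER_CUBIC))
p,d=shot('top','x');cv2.imwrite('pics/x_t.png',cv2.resize(p[120:260,230:370],None,fx=4.2,fy=4.2,interpolation=cv2.INTER_CUBIC))
a=load('top','f')[0];cv2.imwrite('pics/x_z.png',np.vstack([cv2.resize(q[160:210,280:360],None,fx=7,fy=5,interpolation=cv2.INTER_CUBIC) for q in(a,p)]))"
```

```text
t 40.2 shift cm [-2.37, 5.58, 3.51] turn [0.003, -0.004, -0.01] pos [0.4839 0.1451 0.1059] F [0.9 0.2 0.8] w 0.001
```

View pics/x_t.png

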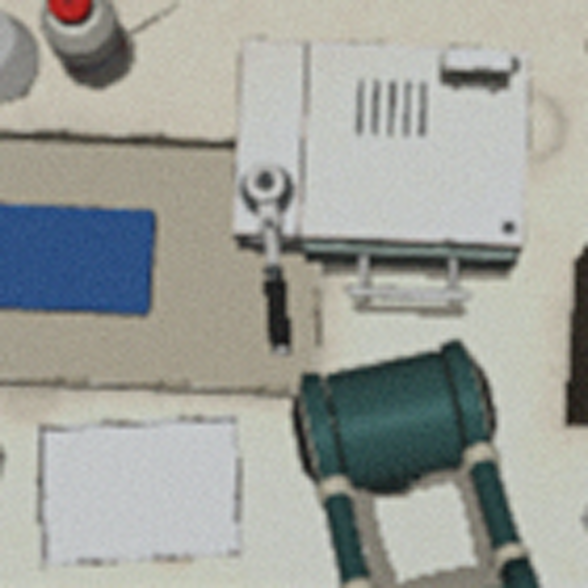

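View pics/x_z.png

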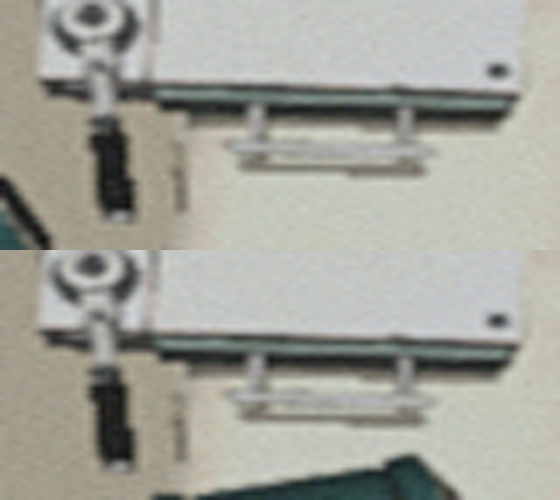

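arm_command(
  series=[
    [[0,0,-0.01,-2.4,2.5,2,0],[0,0,0,0,2.5,3,0],[0,0,0,0,0,3,0],[0,0,0,0,0,3,0],[0,0,0,0,0,0,0]],
  ],
)

```text
time: 40.8
tool_pos: [0.607, 0.193, 0.1294]
tcp_rot: [0.014, 1.567, -0.015]
wrist_force: [0.2, -0.1, -0.7]
width: -0.0
```

```bash
python3 -c "
from h import *
to(.605,.20,.128)
P=cloud('top',load('top','x')[1])
m=(P[...,2]>.145)&(P[...,2]<.2)&(P[...,0]>.55)&(P[...,0]<.76)&(P[...,1]>.2)&(P[...,1]<.32)
Q=P[m]
for a in np.arange(.56,.75,.01):
  q=Q[(Q[:,0]>=a)&(Q[:,0]<a+.01)]
  if len(q): print(a.round(3),len(q),q.mean(0).round(4),q[:,1].min().round(4),q[:,1].max().round(4))
"
```

```text
t 40.8 shift cm [0.14, 0.69, -0.22] turn [0.002, 0.004, 0.001] pos [0.607  0.193  0.1294] F [ 0.2 -0.1 -0.7] w -0.0
0.57 15 [0.5747 0.2337 0.1623] 0.2266 0.2411
0.58 17 [0.5852 0.235  0.1637] 0.2266 0.2447
0.59 17 [0.5955 0.2363 0.163 ] 0.2268 0.2451
0.6 12 [0.6048 0.2375 0.1612] 0.2271 0.245
0.61 15 [0.6146 0.2378 0.1629] 0.2305 0.2452
0.62 17 [0.6255 0.2404 0.162 ] 0.2309 0.2493
0.63 11 [0.6342 0.2392 0.1614] 0.2311 0.2492
0.64 14 [0.6442 0.242  0.1615] 0.2346 0.2495
0.65 9 [0.6562 0.243  0.1604] 0.2385 0.2494
0.66 10 [0.6658 0.2438 0.1599] 0.2387 0.2498
0.67 10 [0.6749 0.2447 0.1591] 0.2391 0.2497
0.68 15 [0.6846 0.2462 0.1621] 0.2387 0.2537
0.69 16 [0.6961 0.2482 0.1605] 0.2391 0.258
0.7 20 [0.706  0.2478 0.1613] 0.2326 0.261
0.71 30 [0.715  0.2487 0.167 ] 0.2319 0.2653
0.72 23 [0.7246 0.2491 0.1686] 0.2322 0.2646
0.73 11 [0.7334 0.2497 0.1661] 0.2395 0.2612
```

arm_command(
  series=[
    [[0,0,0,0,1,0,0],[0,0,0,0,1,0,0],[0,0,0,0,1,0,0],[0,0,0,0,1,0,0]],
  ],
)

```text
time: 41.2
tool_pos: [0.608, 0.233, 0.1278]
tcp_rot: [0.014, 1.57, -0.019]
wrist_force: [0.6, -2.1, 1.9]
width: 0.002
```

arm_command(
  series=[
    [[0,0,0,0,0.8,0,0],[0,0,0,0,0.8,0,0],[0,0,0,0,0.6,0,0]],
  ],
)

```text
time: 41.5
tool_pos: [0.6078, 0.2577, 0.1281]
tcp_rot: [0.012, 1.568, -0.018]
wrist_force: [0.8, -1.0, 0.3]
width: 0.003
```

arm_command(
  series=[
    [[0,0,0,0,0.5,0.1,0],[0,0,0,0,0.5,0.1,0]],
  ],
)

```text
time: 41.7
tool_pos: [0.6097, 0.2687, 0.1281]
tcp_rot: [0.011, 1.568, -0.018]
wrist_force: [0.7, -3.0, -0.2]
width: -0.003
```

arm_command(
  series=[
    [[0,0,0,0,0.3,0.1,0]],
  ],
)

```text
time: 41.8
tool_pos: [0.6107, 0.2722, 0.128]
tcp_rot: [0.011, 1.568, -0.017]
wrist_force: [1.2, -1.9, -0.4]
width: 0.0
```

arm_command(
  series=[
    [[0,0,0,0,0.3,0.1,0]],
  ],
)

```text
time: 41.9
tool_pos: [0.6118, 0.2753, 0.128]
tcp_rot: [0.011, 1.569, -0.017]
wrist_force: [-0.4, -2.4, -0.1]
width: -0.003
```

arm_command(
  series=[
    [[0,0,0,0,0.25,0.1,0]],
  ],
)

```text
time: 42.0
tool_pos: [0.613, 0.278, 0.128]
tcp_rot: [0.011, 1.569, -0.018]
wrist_force: [-0.4, -2.8, 0.3]
width: -0.001
```

arm_command(
  series=[
    [[0,0,0,0,0.25,0.1,0]],
  ],
)

```text
time: 42.1
tool_pos: [0.614, 0.2806, 0.128]
tcp_rot: [0.011, 1.569, -0.018]
wrist_force: [-0.3, -2.2, -0.2]
width: 0.001
```

arm_command(
  series=[
    [[0,0,0,0,0.25,0.1,0]],
  ],
)

```text
time: 42.2
tool_pos: [0.6152, 0.2831, 0.1279]
tcp_rot: [0.011, 1.569, -0.018]
wrist_force: [0.9, -2.1, 0.1]
width: -0.003
```

arm_command(
  series=[
    [[0,0,0,0,0.25,0.1,0]],
  ],
)

```text
time: 42.3
tool_pos: [0.6158, 0.2842, 0.1277]
tcp_rot: [0.009, 1.571, -0.02]
wrist_force: [-1.7, -10.0, 2.6]
width: -0.003
```

arm_command(
  series=[
    [[0,0,0,0,0.25,0.1,0]],
  ],
)

```text
time: 42.4
tool_pos: [0.6158, 0.2843, 0.1275]
tcp_rot: [0.005, 1.574, -0.024]
wrist_force: [-3.5, -10.7, 3.7]
width: -0.002
```

arm_command(
  series=[
    [[0,0,0,0,0.2,0.1,0]],
  ],
)

```text
time: 42.5
tool_pos: [0.6157, 0.284, 0.1275]
tcp_rot: [0.001, 1.577, -0.027]
wrist_force: [-4.4, -8.8, 5.1]
width: 0.001
```

arm_command(
  series=[
    [[0,0,0,0,0.35,0.05,0]],
  ],
)

```text
time: 42.6
tool_pos: [0.6157, 0.2845, 0.1276]
tcp_rot: [-0.002, 1.579, -0.031]
wrist_force: [-2.2, -11.0, 4.4]
width: -0.001
```

arm_command(
  series=[
    [[0,0,0,0,0.45,0.05,0]],
  ],
)

```text
time: 42.7
tool_pos: [0.6162, 0.2858, 0.1279]
tcp_rot: [-0.007, 1.58, -0.036]
wrist_force: [-0.2, -11.7, 3.3]
width: 0.002
```

arm_command(
  series=[
    [[0,0,0,0,0.4,0.05,0]],
  ],
)

```text
time: 42.8
tool_pos: [0.6167, 0.2866, 0.128]
tcp_rot: [-0.01, 1.581, -0.04]
wrist_force: [-1.9, -11.8, 4.1]
width: -0.0
```

arm_command(
  series=[
    [[0,0,0,0,0.5,0.05,0]],
  ],
)

```text
time: 42.9
tool_pos: [0.6174, 0.2883, 0.1281]
tcp_rot: [-0.014, 1.582, -0.045]
wrist_force: [0.6, -10.9, 2.6]
width: -0.001
```

```bash
python3 -c "
from h import *
st()
p,d=shot('scene','y');cv2.imwrite('pics/y_s.png',cv2.resize(p[140:190,280:360],None,fx=9,fy=9,interpolation=cv2.INTER_LANCZOS4))"
```

```text
{'time': 42.9, 'q': [0.4159, 0.359, 1.6556, -0.0323, 1.1532, -1.1221], 'tool_pos': [0.6174, 0.2883, 0.1281], 'tcp_rot': [-0.0144, 1.5821, -0.0448], 'wrist_force': [0.5982, -10.928, 2.6084], 'torque': [-1.7171, -0.0421, -0.0393], 'width': -0.0006}
[[-0.0119, 0.0191, 0.9997], [-0.0375, 0.9991, -0.0195], [-0.9992, -0.0377, -0.0112]]
```

View pics/y_s.png

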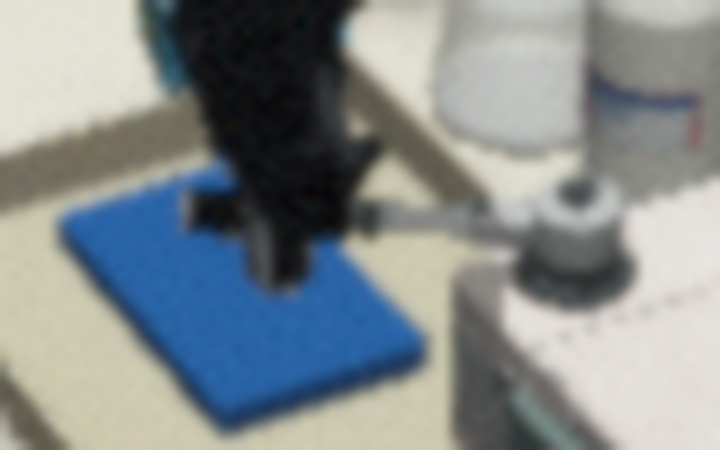

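```bash
python3 -c "
from h import *
p,d=load('scene','y');P=cloud('scene',d)
f=lambda x,y:(280+(x-4)/9,140+(y-4)/9)
for nm,x,y in(('end',186,212),('gripout',235,214),('collar',368,217),('neck',430,217),('neck2',480,218)):
    w=atz('scene',*f(x,y),.155);v=w-[.721,.2485,.155];print(nm,w.round(4),np.arctan2(v[1],-v[0]).round(3),np.hypot(*v[:2]).round(3))
# bar cloud
m=(P[...,2]>.14)&(P[...,2]<.17)&(P[...,0]>.55)&(P[...,0]<.70)&(P[...,1]>.22)&(P[...,1]<.36)
m[:, :]=m
for u in range(298,340):
  r=np.where(m[:,u])[0]
  if len(r): print(u,r.min(),r.max(),P[r,u].mean(0).round(4))
"
```

```text
end [0.5998 0.3268 0.155 ] 0.574 0.144
gripout [0.6151 0.3161 0.155 ] 0.568 0.126
collar [0.6572 0.2885 0.155 ] 0.56 0.075
neck [0.6772 0.2764 0.155 ] 0.568 0.052
neck2 [0.6931 0.2662 0.155 ] 0.564 0.033
300 161 165 [0.597  0.323  0.1588]
301 161 165 [0.6011 0.3235 0.157 ]
302 161 165 [0.6029 0.3197 0.1586]
303 161 165 [0.6057 0.3177 0.1588]
304 161 166 [0.6071 0.3133 0.1589]
305 161 166 [0.6106 0.3126 0.158 ]
306 162 166 [0.6129 0.3099 0.1568]
307 164 170 [0.6067 0.2921 0.1576]
308 166 171 [0.6068 0.2855 0.1555]
309 166 172 [0.609  0.2825 0.1544]
310 166 172 [0.6101 0.2777 0.157 ]
311 167 171 [0.6131 0.2762 0.1568]
312 165 171 [0.6173 0.2768 0.159 ]
313 166 171 [0.6204 0.2756 0.1565]
314 166 170 [0.6248 0.2765 0.1564]
315 164 166 [0.6382 0.2927 0.1539]
316 164 166 [0.6408 0.2904 0.1543]
317 164 166 [0.6441 0.2895 0.1536]
318 163 166 [0.6458 0.2856 0.1575]
319 163 165 [0.6514 0.2884 0.1558]
320 162 166 [0.6537 0.2856 0.1566]
321 162 166 [0.6557 0.2825 0.1578]
322 162 165 [0.6602 0.2833 0.1577]
323 162 165 [0.662  0.2798 0.1592]
324 162 165 [0.6666 0.2808 0.1569]
325 163 165 [0.6693 0.2787 0.1551]
326 163 165 [0.6721 0.2768 0.1553]
327 163 165 [0.6741 0.2735 0.1566]
328 163 165 [0.6759 0.27   0.158 ]
329 163 165 [0.6793 0.2691 0.1574]
330 163 166 [0.6824 0.2676 0.155 ]
331 163 166 [0.6847 0.2648 0.1559]
332 162 167 [0.6872 0.2625 0.1564]
333 162 167 [0.6894 0.2597 0.1573]
334 162 167 [0.6929 0.2589 0.1565]
335 163 167 [0.6937 0.2537 0.1573]
336 163 167 [0.6972 0.253  0.1565]
337 166 166 [0.6996 0.2504 0.153 ]
```

```bash
python3 -c "
from h import *
to(.617,.288,.128)"
```

```text
t 42.95 shift cm [0.01, -0.1, -0.05] turn [0.001, -0.011, 0.037] pos [0.6175 0.2889 0.1281] F [ -1.2 -10.5   2.9] w -0.003
```

arm_command(
  series=[
    [[0,0,0.02,0,0.35,0.22,0]],
  ],
)

```text
time: 43.05
tool_pos: [0.6181, 0.2905, 0.1276]
tcp_rot: [-0.001, 1.586, -0.032]
wrist_force: [-7.0, -6.2, 3.3]
width: -0.0
```

arm_command(
  series=[
    [[0,-0.01,0.02,0,0.4,0.25,0]],
  ],
)

```text
time: 43.15
tool_pos: [0.619, 0.2927, 0.1271]
tcp_rot: [0.012, 1.581, -0.018]
wrist_force: [-4.6, -6.8, 4.9]
width: -0.001
```

```bash
cat > bend.py <<'E'
from h import *
import sys
t=sys.argv[1]
p,d=shot('scene',t);P=cloud('scene',d)
to(.617,.288,.128)
# bar axis height points: rows mid of bar per column via depth, intersect z=.155 using mid pixel
for u in list(range(299,307))+list(range(317,334,2)):
  m=(P[:,u,2]>.14)&(P[:,u,2]<.17)&(P[:,u,0]>.55)&(P[:,u,0]<.70)&(P[:,u,1]>.24)&(P[:,u,1]<.37)
  r=np.where(m)[0]
  if len(r):
    w=atz('scene',u,(r.min()+r.max())/2,.155);v=w-[.721,.2485,.155];print(u,r.min(),r.max(),w[:2].round(4),np.arctan2(v[1],-v[0]).round(3))
cv2.imwrite(f'pics/{t}_s.png',cv2.resize(p[140:190,280:360],None,fx=9,fy=9,interpolation=cv2.INTER_LANCZOS4))
E
python3 bend.py z1
```

```text
t 43.2 shift cm [-0.08, -0.47, -0.19] turn [0.0, -0.009, 0.003] pos [0.619  0.2926 0.1272] F [-4.6 -6.7  4.1] w -0.0
300 160 164 [0.6023 0.3329] 0.618
301 160 164 [0.6052 0.3312] 0.62
302 160 165 [0.6067 0.3268] 0.601
303 160 165 [0.6097 0.3251] 0.602
304 160 165 [0.6126 0.3233] 0.604
305 160 165 [0.6155 0.3216] 0.606
306 162 165 [0.6156 0.3147] 0.56
317 164 166 [0.6432 0.2879] 0.468
319 162 165 [0.6535 0.2919] 0.571
321 161 165 [0.6608 0.2909] 0.613
323 162 165 [0.6651 0.2849] 0.577
325 162 165 [0.6709 0.2814] 0.581
327 162 165 [0.6768 0.2779] 0.586
329 163 165 [0.6811 0.2719] 0.529
331 163 166 [0.6853 0.2659] 0.454
333 162 167 [0.6912 0.2624] 0.436
```

View pics/z1_s.png

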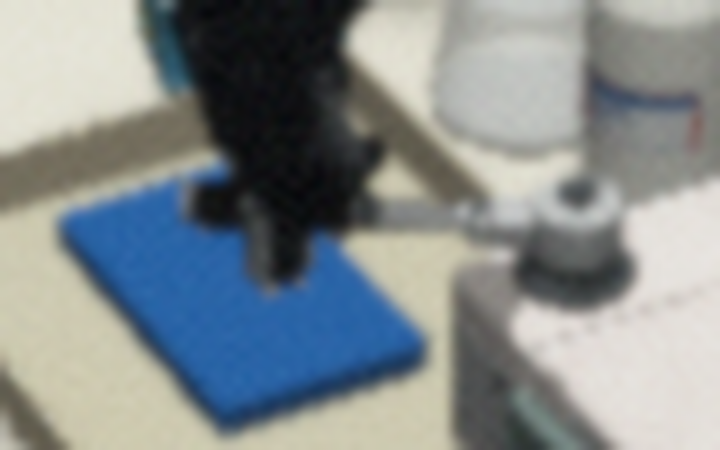

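```bash
cat > b2.py <<'E'
from h import *
import sys
# model overlay fit: predicted centreline pixels for theta,beta ; compare with intensity images
def line(th,be,r):
    ax=np.array([.721,.2485]);u=lambda a:np.array([-np.cos(a),np.sin(a)])
    q=ax+u(th)*min(r,.036)+(u(th+be)*(r-.036) if r>.036 else 0)
    return proj('scene',[*q,.155])
ims={t:cv2.imread(f'pics/{t}_scene.png') for t in('y','z1')}
for t,p in ims.items():
    z=cv2.resize(p[140:190,280:360],None,fx=9,fy=9,interpolation=cv2.INTER_LANCZOS4)
    for th,be,c in((.566,0,(0,0,255)),(.566,.05,(0,255,0)),(.566,.1,(255,255,0)),(.566,.15,(255,0,255))):
        pts=[(line(th,be,r)-[280,140]+.5)*9 for r in(0,.036,.15)]
        cv2.polylines(z,[np.int32(np.round(pts))],False,c,1)
    cv2.imwrite(f'pics/ov_{t}.png',z)
E
python3 b2.py; python3 -c "
import cv2,numpy as np
cv2.imwrite('pics/ov.png',np.hstack([cv2.imread(f'pics/ov_{t}.png')[100:330,140:540] for t in('y','z1')]))"
```

```text
(no output)
```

View pics/ov.png

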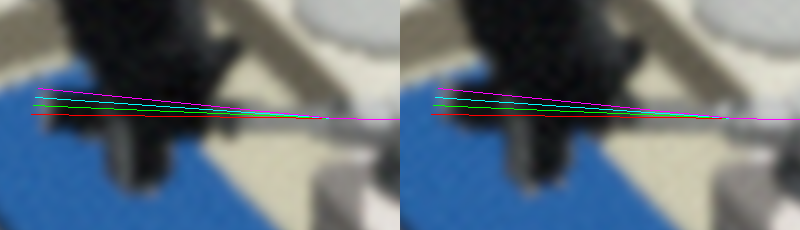

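arm_command(
  series=[
    [[0,0,0,0,-1.5,-0.5,0],[0,0,0,0,-2.5,-1,0],[0,0,0,-2,-3,-2,0],[0,0,0,-4,-3,-3,0],[0,0,0,-4,-2,-4,0],[0,0,0,0,-2,-4,0],[0,0,0,0,0,0,0]],
  ],
)

```text
time: 43.9
tool_pos: [0.4761, 0.1597, 0.2174]
tcp_rot: [0.017, 1.586, -0.015]
wrist_force: [-0.0, -0.0, -0.4]
width: -0.003
```

```bash
python3 -c "
from h import *
to(.617,.288,.128)
p,d=shot('top','A');q,e=shot('scene','A')
cv2.imwrite('pics/A_t.png',cv2.resize(p[120:260,230:370],None,fx=4.2,fy=4.2,interpolation=cv2.INTER_CUBIC))
cv2.imwrite('pics/A_s.png',cv2.resize(q[130:260,220:400],None,fx=4,fy=4,interpolation=cv2.INTER_CUBIC))
P=cloud('top',d)
m=(P[...,2]>.145)&(P[...,2]<.2)&(P[...,0]>.55)&(P[...,0]<.76)&(P[...,1]>.2)&(P[...,1]<.36)
Q=P[m]
for a in np.arange(.56,.75,.01):
  w=Q[(Q[:,0]>=a)&(Q[:,0]<a+.01)]
  if len(w): print(a.round(3),len(w),w.mean(0).round(4))
"
```

```text
t 43.9 shift cm [8.74, 13.11, 13.97] turn [-0.0, -0.015, -0.001] pos [0.4761 0.1597 0.2174] F [-0.  -0.  -0.4] w -0.003
0.58 2 [0.589  0.3221 0.1591]
0.59 15 [0.5959 0.3213 0.1631]
0.6 18 [0.6058 0.3162 0.1648]
0.61 15 [0.6152 0.3097 0.1634]
0.62 20 [0.625  0.3046 0.1629]
0.63 18 [0.6355 0.2987 0.1637]
0.64 13 [0.6447 0.2939 0.1621]
0.65 16 [0.6544 0.2886 0.1622]
0.66 9 [0.665  0.2818 0.16  ]
0.67 12 [0.6739 0.2764 0.1589]
0.68 16 [0.6853 0.2686 0.1593]
0.69 16 [0.6951 0.2631 0.1621]
0.7 28 [0.7055 0.2531 0.1626]
0.71 27 [0.7152 0.2488 0.1671]
0.72 24 [0.7246 0.2495 0.1678]
0.73 12 [0.7331 0.2502 0.1679]
```

View pics/A_t.png

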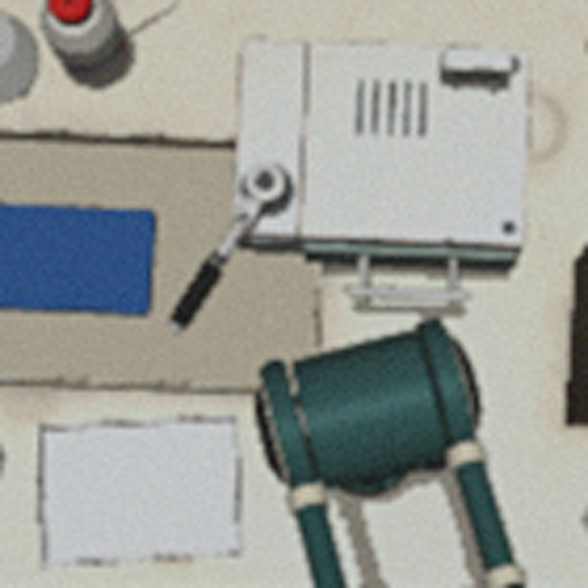

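View pics/A_s.png

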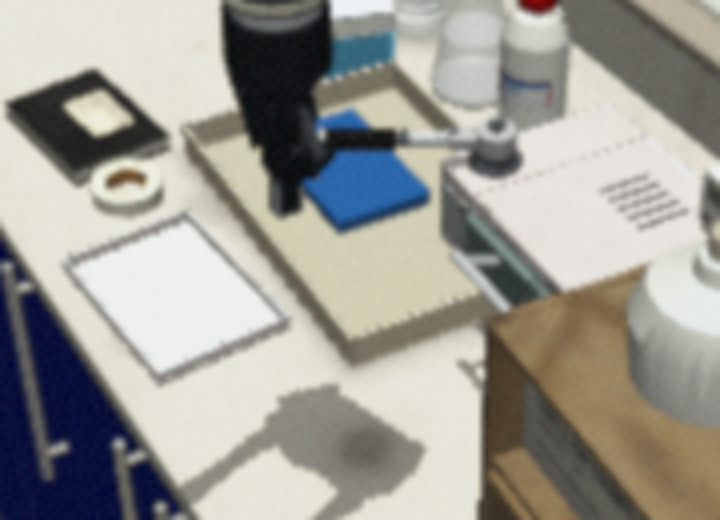

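arm_command(
  series=[
    [[0,0,0,0,-4,0,0],[0,0,0,0,-4,0,0],[0,0,0,-3,-4,0,0],[0,0,0,-3,-3,0,0],[0,0,0,0,0,0,0]],
  ],
)

```text
time: 44.5
tool_pos: [0.486, 0.0105, 0.2805]
tcp_rot: [0.016, 1.573, -0.005]
wrist_force: [1.1, 1.5, 0.9]
width: -0.003
```

```bash
python3 bend.py B
python3 - <<'E'
from h import *
# column-wise dark-grip centre rows in y, z1, B for columns 299..306 ; blue-vs-black
for t in('y','z1','B'):
    P=cloud('scene',np.load(f'pics/{t}_scene.npy'));A=[]
    for u in range(300,307):
        m=(P[:,u,2]>.143)&(P[:,u,2]<.17)&(P[:,u,0]>.57)&(P[:,u,0]<.66)&(P[:,u,1]>.28)&(P[:,u,1]<.36)
        r=np.where(m)[0]; A.append((u,round(float(r.mean()),2) if len(r) else None))
    print(t,A)
    p=cv2.imread(f'pics/{t}_scene.png')
    cv2.imwrite(f'pics/{t}_e.png',cv2.resize(p[150:180,290:350],None,fx=10,fy=6,interpolation=cv2.INTER_CUBIC))
cv2.imwrite('pics/cmp.png',np.vstack([cv2.imread(f'pics/{t}_e.png') for t in('y','z1','B')]))
E
```

```text
t 44.55 shift cm [15.2, 27.65, 12.92] turn [0.007, -0.006, -0.008] pos [0.4851 0.0119 0.2784] F [ 1.1  0.2 -0.2] w -0.004
299 163 165 [0.5937 0.3244] 0.538
300 162 166 [0.5966 0.3226] 0.538
301 162 167 [0.5982 0.3183] 0.517
302 162 167 [0.6011 0.3166] 0.516
303 162 167 [0.604  0.3148] 0.516
304 162 167 [0.6069 0.3131] 0.515
305 164 167 [0.6069 0.3063] 0.469
306 167 167 [0.6056 0.297 ] 0.398
331 163 166 [0.6853 0.2659] 0.454
333 162 167 [0.6912 0.2624] 0.436
y [(300, 163.0), (301, 163.0), (302, 163.0), (303, 163.0), (304, 163.5), (305, 163.5), (306, 164.0)]
z1 [(300, 162.0), (301, 162.0), (302, 162.5), (303, 162.5), (304, 162.5), (305, 162.5), (306, 163.5)]
B [(300, 164.0), (301, 164.5), (302, 164.5), (303, 164.5), (304, 164.5), (305, 165.5), (306, 167.0)]
```

View pics/cmp.png

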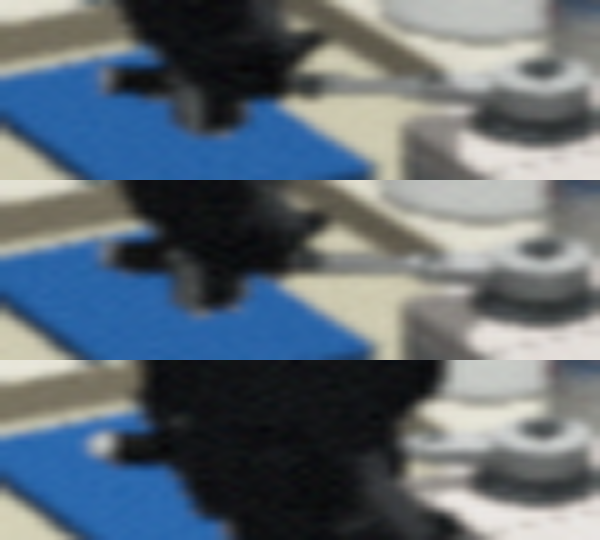

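```bash
python3 -c "
from h import *
to(.5,.0,.28)
print(bot.finish_job())"
```

```text
t 44.55 shift cm [-0.18, -1.17, 1.5] turn [0.007, -0.006, -0.008] pos [0.4851 0.0119 0.2784] F [ 1.1  0.2 -0.2] w -0.004
the job is handed in; nothing more can be done
None
```

The job is handed in at about 44.6 s: the wrench was swung back to its open stop, all five stoppers went into the drawer, the drawer was pushed home, and the wrench was turned clockwise to its break-over and let go.

**Last checks**
- **Stoppers:** before closing, the top view showed all five standing in the drawer and the tray empty. One had shifted a few centimetres inside the drawer between pictures.
- **Drawer:** it stopped hard at about 24 N, and its position matches the picture from the start.
- **Wrench:** the spindle came up tight at roughly 0.63 rad from the open stop. The bar bent by about 0.10–0.11 rad (estimated from before-and-after pictures, between the 0.05 and 0.18 limits). It sprang back straight once released.
- **Robot:** clear of everything when the job was handed in.

**What disagreed**
- **Click:** I saw no sudden force drop. The force fell gradually from about 11 N to 8 N over several small steps, so my evidence for the click is the bend and the spring-back. The finger's own travel suggested a slightly larger bend, up to about 0.13 rad, still under the limit.
- **Fingertip height:** the camera showed the fingertips about 30 mm higher than the reported tool position and stated overhang imply. I worked with that correction throughout.
- **Contact:** while I was placing the fourth stopper, the descent was stopped, probably by the gripper touching the chamber roof. The force read at the end of that move was about 1 N. I lifted, turned the gripper and placed the stopper elsewhere in the drawer.

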